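# Pack the optical stack into its transit case and latch it

### The arm

A 6-joint arm with a two-finger parallel gripper is mounted at the origin on the work surface. World frame = base frame: x ahead of the robot, y to its left, z up, the work surface at z = 0. Lengths are in m, angles in degrees, forces in N, time in s.
With the tool pointing down it reaches from about 0.35 to 0.875 m from the base axis. Payload 4.2 kg.
Tool frame: the origin (TCP) lies on the front face of the gripper's body, between the roots of the fingers; the fingertips stand 70 mm ahead of it and the grasp point (between the pads) lies 51 mm ahead of it (r.nose_length is the distance from the TCP to the fingertips, in m); z points along the fingers, y is the direction in which the jaws open and shut (so a half turn about z gives the same grasp; the last joint's range is limited). The gripper opens to 87 mm and grips with 3 to 60 N. Pads are 19 mm wide; open, the fingers measure 117 mm over their backs; the gripper's body (75 mm by 190 mm) begins 51 mm behind the grasp point.
Start: joints at [-53.996, 22.042, 0.453, 0, -68.411, -14.817], TCP at [0.226, -0.583, 0.292] pointing down, gripper open.
Joint ranges: [-179.83, 179.83], [-69.29, 118.12], [-61.27, 80.66], [-181.25, 117.63], [-171.15, -9.14], [-177.46, 177.46]. Speed limits (degrees/s): [159.86, 159.86, 180, 180, 180, 180].

### API

Orientations are given as a 3x3 rotation matrix whose columns are the frame's x, y, z axes.
In Python, from station import telemetry, capture, order, r gives the robot as it stands.
- The arm moves only by the tool drive_tool, never from a script. Its argument "series" is a list of rows, each a list of 4 numbers: the shift along the tool's x, y, z as a fraction of full scale, then the turn about the tool's z as a fraction of full scale. In form: [[dx, dy, dz, turn], ...]. A call has 1 to 10 rows; each row is the pose to reach, as a shift and turn from the pose commanded when the call began, along the tool's axes at that moment; what a row does not reach only later rows make up. Full scale, the value 1, is 0.12 m for a shift and 2 rad for a turn. A row lasts 1/8 s, in which the tool goes at most 62.5 mm and 10.7 degrees, less where a joint would pass 70% of its speed; a pose out of reach is approached as far as the arm can. A call with a number of a shift or a turn outside -1 to 1 is refused whole. A call with a gripper value outside its range is refused whole. "fingers" is the finger opening in mm, from 0 to 87, set as the call begins (left out, the last holds). The fingers move at their own pace and stop on an object; the grip force is fixed at half the most. Time passes only in rows, so rows that repeat a pose let the fingers close. It gives the time, the measured TCP pose, the force and the opening at its end, in the units of the state.
- telemetry.sense(): the state, without advancing time (a new reading comes with each control period).
- capture(name): name is "scene" or "side" or "wrist"; returns a dict with "color" (420x560x3 uint8, blue, green, red), "fx", "fy", "cx", "cy" (pixels), "eye" and "attitude" of the camera in the world; the wrist camera has in their place "mount" (4x4, takes a point from camera to tool coordinates, whose origin is the TCP and whose axes are the flange's). Camera axes: x right, y up, looking along -z (the intrinsics and any distortion apply to the point x, -y, -z); pixel columns grow to the right and rows downward; lengths in m; the calibration is good to about 2 mm. A picture is of the moment at which its call begins: read the wrist's pose just before it. There is no depth.
- order.finish_job(): hands the job in, once; it reports no verdict.
The state is a dict: "time_s": time; "joints": joint angles; "joint_velocities": joint speeds; "effort": joint torques, N m; "tcp_pos": TCP position; "ee_rot": TCP orientation; "wrist_force": force on the tool from outside, world axes, zero at the start; "moment": the same for the moment, N m; "gripper_width": opening from 0.0 (shut) to 1.0 (fully open).
Only numpy, scipy, OpenCV 4.12 (cv2) and the standard library are available. Lean on these libraries where they do the work, as an engineer would, in place of code of your own. Each camera call takes 0.05 s, during which the arm holds its last target. There are 200 camera calls.

### The job

Pack the optics for transport: lift the dust plug out of the round holder in the green case and put it in the small empty white tray beside the case, then build the stack in the holder: the tall wide-bored spacer ring first, next every glass blank that lies on the bench, and the low narrow-bored retaining ring last, each lying flat and fully home. Then close the lid, hook the latch's loop over the keeper and snap the lever down flat. Leave the other things on the bench where they stand.

Things in the scene. Friction and masses are not known exactly. Their poses are not given: they have to be found in the camera images.
- case: Olive green hard case, fixed, 150 mm (its x) by 220 mm (its y), walls 5 mm thick, 80 mm high (114 with lid shut). Origin: centre of its underside, z up. Latch on its -x face (75 mm from the origin), lid hinged along its +x upper edge. The white round holder stands in its centre (see holder_seat). Black foam, 57 mm high, fills it beyond 80 mm from the centre along y.
- holder_seat (a point): Centre of the holder's floor, 16 mm above the bench, a pedestal 58 mm across. Bore 65 mm: two arc walls on the case's +x and -x sides, 5 mm thick, upright to 70 mm above the bench, then flared out 4 mm up to 78. On the case's +y and -y sides are gaps 43 mm wide, open down to 10 mm above the bench: fingers closing along the case's y axis can go down with a part.
- lid (a joint): Lid angle, rad: 0 shut, grows as it opens (starts 1.65 to 1.85, just beyond upright). Hinge line along the case's y at case x = +75 mm, z = 80 mm. Stiff hinge (0.4 N m): it stays where left and must be pushed all the way to 0. The lid is a tray 34 mm deep, 150 mm from hinge to front edge, 220 mm wide; its flat outer top is 34 mm above the hinge plane (ribs 2 mm more).
- lid_front_edge (a point): Middle of the lid's front edge at its outer (top) face: 150 mm from the hinge line, at case x = -75 mm, z = 114 mm when shut.
- keeper: Steel keeper on the lid's front face: upturned hook 34 mm wide along y. Origin on that face at the hook's floor (lid shut: case x = -75 mm, 99 mm above the bench); axes as the lid's (shut: as the case's, -x outward). Slot for the bar: 3 to 17 mm out from the face; lip: 17 to 21 mm out, 7 mm above the floor; back plate 14 mm above it. Sprung: gives 1 mm per 10 N downward.
- lever (a joint): Draw latch lever angle, rad: 0 down flat (shut), 1.57 straight out, more: out and up (starts 1.95 to 2.3). Pivot line along the case's y at case x = -87, z = 52 mm. Plate 28 mm wide, 5 thick, 42 long from the pivot; thumb lip at the tip 10 mm proud of the upper (shut: outer) side. Stays where left (0.05 N m). Loop hooked, the last 0.6 rad takes about 4 N at the tip; it snaps over at 0.26.
- lever_tip (a point): Tip of the lever, in mid-thickness, 42 mm from its pivot.
- loop (a joint): Wire loop's angle on the lever, rad. Lean of the loop = lever - loop: 0 straight up, negative out from the case, positive in to the lid; starts leaning outward, stop at loop = 2.65. Pivot on the lever, 13.5 mm along it and 3.6 mm off its mid-plane (towards the case when shut). Swings freely. The loop touches the lid only at the keeper.
- loop_bar (a point): Middle of the loop's cross-bar: rod 8 mm thick along the case's y, 62 mm from the loop's pivot. The arms, 48 mm apart, pass either side of lever and keeper. With the lever up where it starts, the bar, pushed in, swings clear over the keeper's lip and leans on its back plate; lowering the lever slowly then draws it into the hook.
- spacer: Spacer ring, bare aluminium, plain: outer diameter 60 mm, bore 49 mm, 16 mm tall. Origin at its centre (mid-height), z along its axis. Lies on the bench. Goes in first.
- retaining_ring: Retaining ring, bare aluminium: outer diameter 60 mm, narrow bore 38 mm, only 10 mm tall, two dark spanner slots on one face. Origin at its centre, z along its axis. Lies on the bench. Plain drop-in fit, goes in last.
- dust_plug: Grey dust plug standing in the holder: disc 59 mm in diameter and 26 mm high with a round knob on top 26 mm in diameter and 38 mm high. Origin: centre of its underside; z up through the knob.
- tray: White open tray, fixed, 150 mm (x) by 120 mm (y), 32 mm high, wall and floor 4 mm. Origin: centre of its underside.
- vial: Small capped jar, 30 mm in diameter, 48 mm high, among the parts: a bystander. Origin: centre of its underside.
- petri_dishes: Shut clear dish, 59 mm in diameter, 28 mm high: a bystander. Origin: centre of its underside.
- bottle_a: Clear reagent bottle, 60 mm in diameter, 150 mm high: a bystander. Origin: centre of its underside.
- bottle_b: Amber reagent bottle, 60 mm in diameter, 150 mm high: a bystander. Origin: centre of its underside.
- tip_box: Box of pipette tips, 85 x 120 x 72 mm: a bystander. Origin: centre of its underside.
- marker: Marker pen, 125 mm long, 13 mm thick, lying along its x: a bystander. Origin: its underside, mid-length.
- jar: Capped jar, 68 mm in diameter, 85 mm high: a bystander. Origin: centre of its underside.
- glass_1: Round glass blank, flat disc 60 mm in diameter, 10 mm thick, polished clear with a greenish edge. Origin at its centre, z along its axis. Lies on the bench. There are one to three of these, all alike.
- glass_2: Round glass blank, flat disc 60 mm in diameter, 10 mm thick, polished clear with a greenish edge. Origin at its centre, z along its axis. Lies on the bench. There are one to three of these, all alike.
- glass_3: Round glass blank, flat disc 60 mm in diameter, 10 mm thick, polished clear with a greenish edge. Origin at its centre, z along its axis. Lies on the bench. There are one to three of these, all alike.
There are look-alikes about, which are no part of the job. Leave any pink look-alike of the dust_plug alone. What is shaped like the spacer but pink is not meant.

How it is judged:
By the outcome, as a careful person would: the job done as asked, in the order asked, and still so for the second after the job is handed in, with the robot touching nothing.
Of glass_1, glass_2, glass_3 only 1 to 3 are there at a start; the rules pass over those that are not, and their reading is None.
At some moment in a run one of spacer, retaining_ring, glass_1, glass_2, glass_3 may be knocked a few centimetres aside while the robot is not near it.
Once in a run the grip may slacken for a moment while it holds something.
It also fails if it takes over 210 s, if anything falls off the work surface, if the arm or the gripper's body presses on something with over 40 N, if the wrist force passes 120 N, or if a joint passes its speed limit or range.

## Working session

There is one attempt and no reset: what is moved stays moved. The work goes in short steps, Python scripts to look and compute and a tool call to move; the robot and the scene stay as the last step left them, time stands still between calls to the robot, and variables do not carry over. Pictures are saved under pics/ and viewed, about 12 in all and at most 16, crops included, and the job is handed in when it is done.

Besides the shell and the picture viewer there is one more tool, called after ">>>" as name([rows], argument=value, ...), one row to a line, values as JSON. drive_tool: Moves the arm, as the interface text tells. Shift numbers are shares of 0.12 m and turn numbers shares of 2 rad, none past 1 either way. Its arguments: {"type":"object","properties":{"series":{"type":"array","items":{"type":"array","items":{"type":"number","minimum":-1,"maximum":1}}},"fingers":{"type":"number"}},"required":["series"]}

```bash
ls; mkdir -p pics; python3 - <<'E'
from station import telemetry, capture, order, r
import cv2,numpy as np
s=telemetry.sense();print(s)
for n in ("scene","side"):
    c=capture(n);cv2.imwrite(f"pics/{n}0.png",c["color"]);print({k:v for k,v in c.items() if k!="color"})
    np.save(f"pics/{n}0.npy",c["color"])
c=capture("wrist");print({k:v for k,v in c.items() if k!="color"});cv2.imwrite("pics/wrist0.png",c["color"])
a=cv2.imread("pics/scene0.png")
E
```

```text
pics
{'time_s': 0.0, 'joints': array([-5.39948723e+01,  2.20871144e+01,  3.78526289e-01, -2.84770499e-02,
       -6.84119814e+01, -1.48150366e+01]), 'joint_velocities': array([-0.05697835, -0.03735666,  0.05040104,  0.0412296 , -0.08076212,
       -0.02361564]), 'effort': array([-1.78013179e-03, -3.90669358e+01,  1.87404048e+01,  4.22018632e+00,
        1.08005651e-02, -1.97847949e-04]), 'tcp_pos': array([ 0.22574597, -0.58230254,  0.29119064]), 'ee_rot': array([[-9.32452549e-01, -3.61291432e-01, -8.63157767e-04],
       [-3.61292452e-01,  9.32450464e-01,  1.97397794e-03],
       [ 9.16705431e-05,  2.15249315e-03, -9.99997679e-01]]), 'wrist_force': array([ 0.07047043, -0.42544558, -0.52102906]), 'moment': array([-0.00544798, -0.03560312, -0.00579721]), 'gripper_width': 0.9989552683974596}
{'fx': 466.94447530333827, 'fy': 466.94447530333827, 'cx': 280.1980058148619, 'cy': 203.5117290392363, 'eye': array([ 1.14528778, -0.51773168,  0.84081361]), 'attitude': array([[ 0.69244357, -0.51373061,  0.50655972],
       [ 0.72145283,  0.48792401, -0.49136136],
       [ 0.00526472,  0.70569896,  0.70849225]])}
{'fx': 538.6485445773955, 'fy': 538.6485445773955, 'cx': 276.81270063889525, 'cy': 210.69440108254312, 'eye': array([-0.23374879, -0.85367595,  1.18120441]), 'attitude': array([[ 0.73062506,  0.45635276, -0.50786729],
       [-0.68267708,  0.5011044 , -0.53183305],
       [ 0.01179106,  0.73527991,  0.677661  ]])}
{'fx': 324.5303257997693, 'fy': 324.5303257997693, 'cx': 278.3789782097974, 'cy': 204.80043410715086, 'mount': array([[-4.21065470e-04,  9.56728901e-01,  2.90980469e-01,
         7.96395801e-02],
       [ 9.99999850e-01,  3.01153292e-04,  4.56880658e-04,
         5.73493659e-04],
       [ 3.49481204e-04,  2.90980618e-01, -9.56728884e-01,
        -9.25053689e-02],
       [ 0.00000000e+00,  0.00000000e+00,  0.00000000e+00,
         1.00000000e+00]])}
```

View pics/scene0.png

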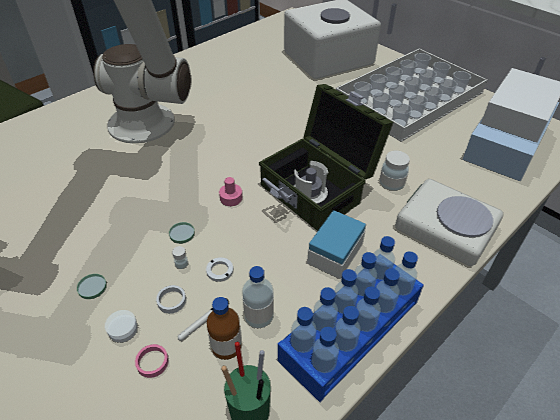

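View pics/side0.png

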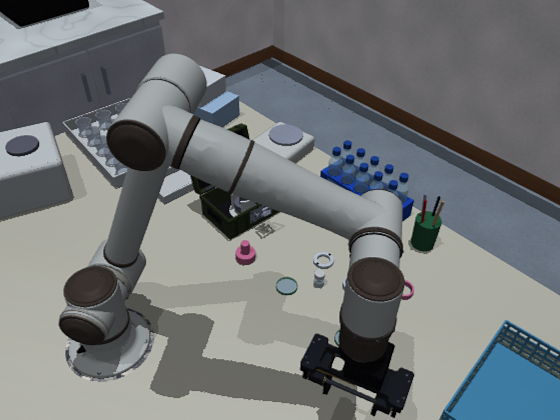

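```bash
cat > h.py <<'E'
from station import telemetry, capture, order, r
import cv2,numpy as np
def cam(n):
    s=telemetry.sense();c=capture(n)
    if n=="wrist":
        T=np.eye(4);T[:3,:3]=s["ee_rot"];T[:3,3]=s["tcp_pos"];M=T@c["mount"]
        c["eye"]=M[:3,3];c["attitude"]=M[:3,:3]
    return c
def ray(c,u,v):
    d=c["attitude"]@np.array([(u-c["cx"])/c["fx"],-(v-c["cy"])/c["fy"],-1.]);return d/np.linalg.norm(d)
def onz(c,u,v,z):
    d=ray(c,u,v);return c["eye"]+d*(z-c["eye"][2])/d[2]
def proj(c,P):
    q=c["attitude"].T@(np.asarray(P,float)-c["eye"]);return np.array([c["cx"]+c["fx"]*q[0]/-q[2],c["cy"]-c["fy"]*q[1]/-q[2]])
def tri(c1,p1,c2,p2):
    d1,d2=ray(c1,*p1),ray(c2,*p2);A=np.c_[d1,-d2];t=np.linalg.lstsq(A,c2["eye"]-c1["eye"],rcond=None)[0]
    a=c1["eye"]+t[0]*d1;b=c2["eye"]+t[1]*d2;return (a+b)/2,np.linalg.norm(a-b)
def yaw():
    R=telemetry.sense()["ee_rot"];return np.degrees(np.arctan2(R[1,0],R[0,0]))
def plan(P,yawdeg=None,pos=None,R=None):
    "shift numbers in tool axes (m) and fraction to get TCP to P; turn fraction to get tool-x heading yawdeg"
    s=telemetry.sense();pos=s["tcp_pos"] if pos is None else pos;R=s["ee_rot"]
    d=R.T@(np.asarray(P)-pos);t=0
    if yawdeg is not None:
        t=-(yawdeg-yaw()+180)%360-180  # tool z down
        t=-np.radians((yawdeg-yaw()+180)%360-180)
    print("mm",np.round(d*1000,1),"frac",np.round(d/.12,3),"turn",round(t/2,3),"deg",round(np.degrees(t),1));return d/.12,t/2
E
python3 - <<'E'
from h import *
c=cam("scene")
for n,u,v,z in [("glassA",182,232,.01),("glassB",92,286,.01),("ret",219,269,.01),("spacer",171,299,.016),("pinksp",152,359,.016),("vial",180,250,.048),("petri",121,325,.02),("pinkplug",230,196,.02),("amber",223,303,.15),("clear",257,272,.15),("knob",312,170,.08),("marker",203,320,.013),
 ("rimL",261,163,.08),("rimR",361,180,.08),("rimfront",322,222,.05),("lever",290,205,.06),("loop",275,212,.06)]:
    print(n,onz(c,u,v,z).round(4))
s=cam("side")
for n,u,v,z in [("tray?",180,187,.032),("glassA",286,286,.01),("ret",323,260,.01),("sp?",348,285,.01),("pinkplug",245,255,.02),("caseFrontBot",234,237,0)]:
    print("side",n,onz(s,u,v,z).round(4))
def crop(c,x0,y0,x1,y1,f):return cv2.resize(c["color"][y0:y1,x0:x1],None,fx=f,fy=f,interpolation=cv2.INTER_CUBIC)
cv2.imwrite("pics/c1.png",np.vstack([crop(c,240,70,440,240,3)]))
a=crop(c,60,205,280,385,3);cv2.imwrite("pics/c2.png",a)
E
```

```text
glassA [ 0.46   -0.1757  0.01  ]
glassB [ 0.4541 -0.404   0.01  ]
ret [ 0.6053 -0.1801  0.01  ]
spacer [ 0.6011 -0.3025  0.016 ]
pinksp [ 0.6865 -0.4035  0.016 ]
vial [ 0.5313 -0.225   0.048 ]
petri [ 0.5861 -0.409   0.02  ]
pinkplug [ 0.4521 -0.0217  0.02  ]
amber [ 0.7579 -0.2774  0.15  ]
clear [ 0.7493 -0.1912  0.15  ]
knob [0.571  0.1482 0.08  ]
marker [ 0.6845 -0.2837  0.013 ]
rimL [0.4642 0.0745 0.08  ]
rimR [0.6782 0.2077 0.08  ]
rimfront [0.6894 0.0589 0.05  ]
lever [0.6065 0.0371 0.06  ]
loop [ 0.5988 -0.0042  0.06  ]
side tray? [0.4703 0.3473 0.032 ]
side glassA [ 0.4515 -0.178   0.01  ]
side ret [ 0.5986 -0.1808  0.01  ]
side sp? [ 0.5819 -0.2926  0.01  ]
side pinkplug [ 0.4376 -0.0192  0.02  ]
side caseFrontBot [0.473  0.0748 0.    ]
```

View pics/c1.png

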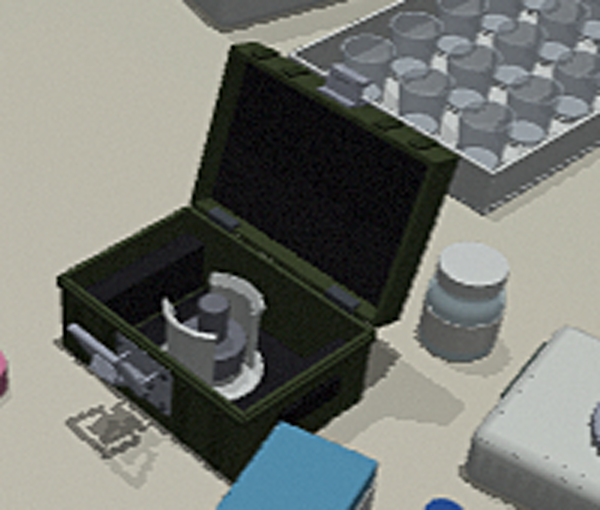

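View pics/c2.png

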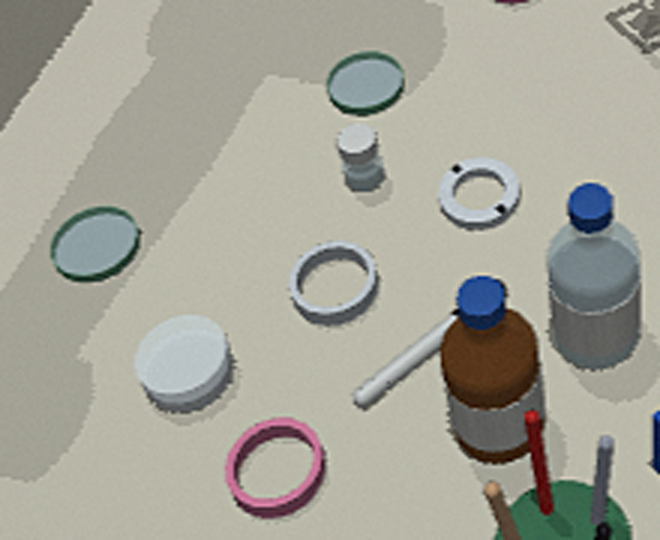

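```bash
cat >> h.py <<'E'
def path(P,yawdeg=None,n=None,start=None):
    "print calls from present (or start=(pos,yaw)) to P/yaw"
    s=telemetry.sense();p,y=(s["tcp_pos"],yaw()) if start is None else start
    P=np.asarray(P,float);dy=0 if yawdeg is None else (yawdeg-y+180)%360-180
    if n is None:n=max(1,int(np.ceil(np.linalg.norm(P-p)/.118)))
    for k in range(n):
        a=np.radians(y+dy*k/n);R=np.array([[np.cos(a),np.sin(a),0],[np.sin(a),-np.cos(a),0],[0,0,-1]])
        d=R.T@(P-p)/n;print(np.round(np.r_[d/.12,-np.radians(dy/n)/2],3).tolist(),"rows>=%d"%np.ceil(max(np.linalg.norm(d)/.0625,abs(dy/n)/10.7)))
    return P,y+dy
E
python3 - <<'E'
from h import *
c=cam("scene")
L,F,Rb=[onz(c,u,v,.08) for u,v in [(259.3,162.7),(321,209.3),(365,179.3)]]
print(L,F,Rb,np.linalg.norm(L-F),np.linalg.norm(F-Rb))
print("ctr",(L+Rb)/2,"x dir deg",np.degrees(np.arctan2(*(Rb-F)[[1,0]])),"y dir deg",np.degrees(np.arctan2(*(L-F)[[1,0]])))
print(yaw()); path([.565,.06,.31],270)
E
```

```text
[0.46042963 0.0721994  0.08      ] [0.67859167 0.06430919 0.08      ] [0.68327094 0.21670598 0.08      ] 0.21830467419085736 0.15246861291119052
ctr [0.57185028 0.14445269 0.08      ] x dir deg 88.24131342298236 y dir deg 177.92870211046588
-158.81347776180843
[-0.653, 0.567, -0.022, -0.086] rows>=2
[-0.74, 0.448, -0.022, -0.086] rows>=2
[-0.806, 0.315, -0.022, -0.086] rows>=2
[-0.848, 0.172, -0.022, -0.086] rows>=2
[-0.865, 0.025, -0.022, -0.086] rows>=2
[-0.856, -0.123, -0.022, -0.086] rows>=2
[-0.823, -0.267, -0.022, -0.086] rows>=2
```

>>> drive_tool([
  [-0.653,0.567,-0.02,-0.086],
  [-0.653,0.567,-0.02,-0.086],
  [-0.653,0.567,-0.02,-0.086],
], fingers=60)

```text
time_s: 0.68
tcp_pos: [0.2753, -0.4891, 0.2953]
ee_rot: [[-0.855, -0.518, 0.001], [-0.518, 0.855, -0.0], [-0.0, -0.001, -1.0]]
wrist_force: [-0.0, -0.7, 1.0]
gripper_width: 0.751
```

>>> drive_tool([
  [-0.74,0.448,-0.02,-0.086],
  [-0.74,0.448,-0.02,-0.086],
  [-0.74,0.448,-0.02,-0.086],
])

```text
time_s: 1.05
tcp_pos: [0.3235, -0.3979, 0.2975]
ee_rot: [[-0.754, -0.657, 0.001], [-0.657, 0.754, -0.0], [-0.0, -0.001, -1.0]]
wrist_force: [-0.1, 0.5, -0.0]
gripper_width: 0.688
```

>>> drive_tool([
  [-0.806,0.315,-0.02,-0.086],
  [-0.806,0.315,-0.02,-0.086],
  [-0.806,0.315,-0.02,-0.086],
])

```text
time_s: 1.42
tcp_pos: [0.372, -0.3066, 0.2997]
ee_rot: [[-0.631, -0.776, 0.001], [-0.776, 0.631, -0.0], [-0.0, -0.001, -1.0]]
wrist_force: [0.2, -0.9, 0.4]
gripper_width: 0.687
```

>>> drive_tool([
  [-0.848,0.172,-0.02,-0.086],
  [-0.848,0.172,-0.02,-0.086],
  [-0.848,0.172,-0.02,-0.086],
])

```text
time_s: 1.8
tcp_pos: [0.4205, -0.2151, 0.3019]
ee_rot: [[-0.489, -0.872, 0.0], [-0.872, 0.489, -0.0], [0.0, -0.0, -1.0]]
wrist_force: [-0.4, 0.0, 0.5]
gripper_width: 0.688
```

>>> drive_tool([
  [-0.865,0.025,-0.02,-0.086],
  [-0.865,0.025,-0.02,-0.086],
  [-0.865,0.025,-0.02,-0.086],
])

```text
time_s: 2.17
tcp_pos: [0.4689, -0.1234, 0.3041]
ee_rot: [[-0.333, -0.943, -0.0], [-0.943, 0.333, -0.0], [0.0, 0.0, -1.0]]
wrist_force: [0.1, 0.0, -0.0]
gripper_width: 0.689
```

>>> drive_tool([
  [-0.856,-0.123,-0.02,-0.086],
  [-0.856,-0.123,-0.02,-0.086],
  [-0.856,-0.123,-0.02,-0.086],
])

```text
time_s: 2.55
tcp_pos: [0.5172, -0.0317, 0.3062]
ee_rot: [[-0.168, -0.986, -0.001], [-0.986, 0.168, -0.0], [0.0, 0.001, -1.0]]
wrist_force: [-0.1, -0.2, 0.6]
gripper_width: 0.688
```

>>> drive_tool([
  [-0.823,-0.267,-0.02,-0.086],
  [-0.823,-0.267,-0.02,-0.086],
  [-0.823,-0.267,-0.02,-0.086],
  [-0.823,-0.267,-0.02,-0.086],
])

```text
time_s: 3.05
tcp_pos: [0.5639, 0.0585, 0.3086]
ee_rot: [[0.001, -1.0, -0.001], [-1.0, -0.001, -0.001], [0.001, 0.001, -1.0]]
wrist_force: [-0.4, -0.0, 0.3]
gripper_width: 0.686
```

```bash
python3 - <<'E'
from h import *
s=telemetry.sense();print(s["time_s"],s["tcp_pos"],yaw(),s["joints"].round(1))
c=cam("wrist");img=c["color"].copy();cv2.imwrite("pics/w1.png",img)
d=cam("side");cv2.imwrite("pics/side1.png",d["color"])
W=np.zeros((420,800,3),np.uint8);W[:,:480]=cv2.resize(img,(480,360)) if 0 else 0
cv2.imwrite("pics/m1.png",np.hstack([cv2.resize(img,(400,300)),cv2.resize(d["color"],(400,300))]))
E
```

```text
3.05 [0.56388906 0.0584538  0.30864903] -89.94797850897534 [ 22.3  15.8  -6.4   0.  -68.  -22.2]
```

View pics/w1.png

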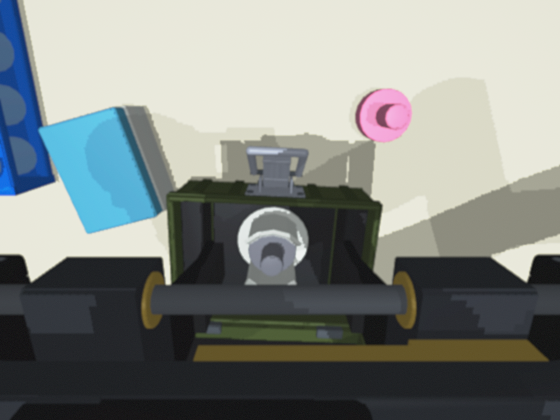

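```bash
python3 - <<'E'
from h import *
s=telemetry.sense();c=cam("wrist")
print("knob",onz(c,272,257,.08))
for p in [(168,193),(381,205),(186,181),(367,191)]: print(p,onz(c,*p,.08))
for p in [(250,153),(305,153)]: print("bar",onz(c,*p,.09))
# holder rim: bright mask
g=c["color"].astype(int);m=((g.min(2)>150)).astype(np.uint8);m[:,:225]=0;m[:,325:]=0;m[:200]=0;m[285:]=0
n,l,st,ce=cv2.connectedComponentsWithStats(m)
k=1+np.argmax(st[1:,4]);print(st[k],ce[k])
pts=np.argwhere(l==k)[:,::-1].astype(np.float32);h=cv2.convexHull(pts)[:,0]
W=np.array([onz(c,*p,.078)[:2] for p in h]);top=W[h[:,1]<262]
A=np.c_[2*top,np.ones(len(top))];x=np.linalg.lstsq(A,(top**2).sum(1),rcond=None)[0];print("holder ctr",x[:2],"R",np.sqrt(x[2]+x[:2]@x[:2]))
e=[onz(c,*p,.08) for p in [(168,193),(381,205)]]
cv2.imwrite("pics/t.png",cv2.resize(c["color"][130:300,150:400],None,fx=3,fy=3,interpolation=cv2.INTER_CUBIC))
E
```

```text
knob [0.57091941 0.13609991 0.08      ]
(168, 193) [0.67704207 0.06408659 0.08      ]
(381, 205) [0.45767241 0.07690318 0.08      ]
(186, 181) [0.65757448 0.05151893 0.08      ]
(367, 191) [0.47337053 0.06194077 0.08      ]
bar [0.59117187 0.02186003 0.09      ]
bar [0.53853237 0.02184844 0.09      ]
[238 207  57  56 961] [258.45473465 231.65244537]
holder ctr [0.57558013 0.112858  ] R 0.033315259364736116
```

View pics/t.png

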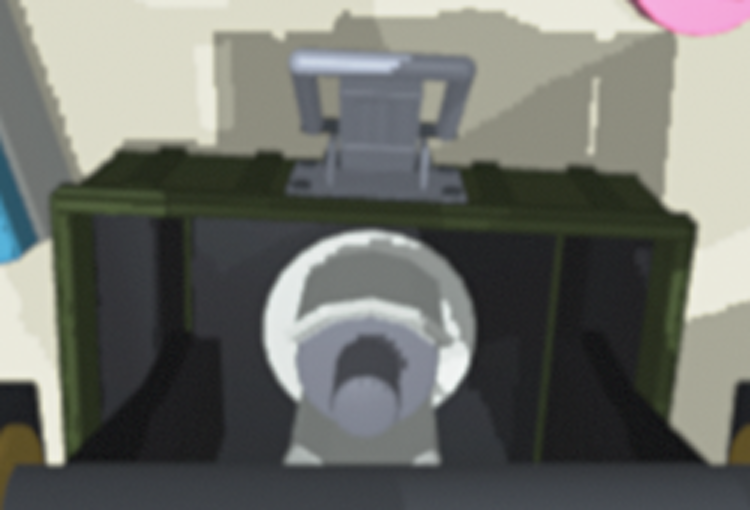

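```bash
python3 - <<'E'
from h import *
c=cam("wrist")
a,b=[onz(c,*p,.08) for p in [(170,198.3),(380.7,206)]];print(a,b,np.degrees(np.arctan2(*(b-a)[[1,0]])))
p=path([.571,.145,.19],268); path([.571,.145,.114],268,start=p)
path([.571,.145,.39],268,start=([.571,.145,.114],268))
E
```

```text
[0.67571674 0.07003201 0.08      ] [0.45795535 0.07824546 0.08      ] 177.83996059666276
[-0.358, -0.03, 0.497, 0.009] rows>=2
[-0.359, -0.024, 0.497, 0.009] rows>=2
[0.0, 0.0, 0.633, -0.0] rows>=2
[0.0, 0.0, -0.767, -0.0] rows>=2
[0.0, 0.0, -0.767, -0.0] rows>=2
[0.0, 0.0, -0.767, -0.0] rows>=2
```

View pics/side1.png

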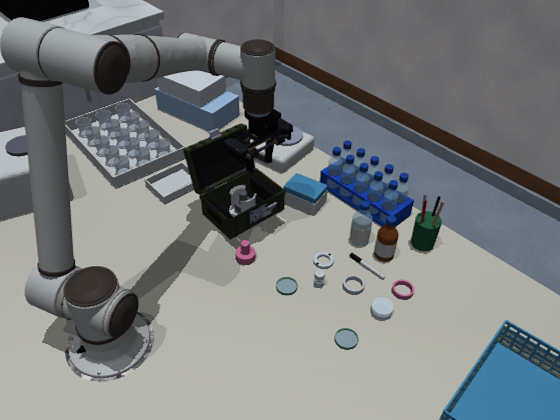

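>>> drive_tool([
  [-0.358,-0.03,0.497,0.009],
  [-0.358,-0.03,0.497,0.009],
  [-0.358,-0.03,0.497,0.009],
])

```text
time_s: 3.62
tcp_pos: [0.5678, 0.1031, 0.2494]
ee_rot: [[-0.014, -1.0, -0.001], [-1.0, 0.014, -0.001], [0.001, 0.001, -1.0]]
wrist_force: [-0.0, -1.4, 0.3]
gripper_width: 0.691
```

>>> drive_tool([
  [-0.359,-0.024,0.497,0.009],
  [-0.359,-0.024,0.497,0.009],
  [-0.359,-0.024,0.497,0.009],
])

```text
time_s: 4.0
tcp_pos: [0.5719, 0.1461, 0.1908]
ee_rot: [[-0.032, -0.999, 0.001], [-0.999, 0.032, -0.0], [0.0, -0.001, -1.0]]
wrist_force: [-0.4, -0.4, 0.5]
gripper_width: 0.687
```

>>> drive_tool([
  [0,0,0.32,0],
  [0,0,0.63,0],
  [0,0,0.63,0],
  [0,0,0.63,0],
])

```text
time_s: 4.5
tcp_pos: [0.5729, 0.1464, 0.1168]
ee_rot: [[-0.033, -0.999, 0.004], [-0.999, 0.033, 0.001], [-0.002, -0.004, -1.0]]
wrist_force: [0.8, -0.2, 0.1]
gripper_width: 0.689
```

>>> drive_tool([
  [0,0,0,0],
  [0,0,0,0],
  [0,0,0,0],
  [0,0,0,0],
  [0,0,0,0],
], fingers=10)

```text
time_s: 5.12
tcp_pos: [0.5712, 0.1464, 0.1143]
ee_rot: [[-0.033, -0.999, -0.0], [-0.999, 0.033, -0.0], [0.0, 0.0, -1.0]]
wrist_force: [-1.4, -0.2, 1.9]
gripper_width: 0.293
```

>>> drive_tool([
  [0,0,-0.25,0],
  [0,0,-0.5,0],
  [0,0,-0.75,0],
  [0,0,-0.75,0],
])

```text
time_s: 5.62
tcp_pos: [0.5724, 0.1469, 0.2066]
ee_rot: [[-0.033, -0.999, 0.005], [-0.999, 0.033, 0.002], [-0.003, -0.005, -1.0]]
wrist_force: [0.0, 0.1, -0.9]
gripper_width: 0.29
```

>>> drive_tool([
  [0,0,-0.4,0],
  [0,0,-0.8,0],
  [0,0,-0.8,0],
])

```text
time_s: 6.0
tcp_pos: [0.5726, 0.1469, 0.3035]
ee_rot: [[-0.033, -0.999, 0.007], [-0.999, 0.033, 0.003], [-0.003, -0.007, -1.0]]
wrist_force: [0.1, 0.1, -1.2]
gripper_width: 0.289
```

>>> drive_tool([
  [0,0,-0.4,0],
  [0,0,-0.8,0],
  [0,0,-0.8,0],
])

```text
time_s: 6.38
tcp_pos: [0.5722, 0.1467, 0.3986]
ee_rot: [[-0.033, -0.999, 0.005], [-0.999, 0.033, 0.002], [-0.003, -0.005, -1.0]]
wrist_force: [0.4, -0.3, -2.4]
gripper_width: 0.288
```

```bash
python3 - <<'E'
from h import *
s=telemetry.sense();print(s["time_s"],s["tcp_pos"],s["gripper_width"],s["wrist_force"])
d=cam("side");img=d["color"][90:290,60:310];cv2.imwrite("pics/side2.png",cv2.resize(img,None,fx=3,fy=3,interpolation=cv2.INTER_CUBIC))
for p in [(147,183),(165,201),(187,166),(205,184)]:print(p,onz(d,*p,.032))
E
```

```text
6.375 [0.57219079 0.14672365 0.39858746] 0.28786097250894105 [ 0.40839105 -0.345416   -2.38129912]
(147, 183) [0.40147471 0.43754198 0.032     ]
(165, 201) [0.39423975 0.32256068 0.032     ]
(187, 166) [0.55375005 0.42300881 0.032     ]
(205, 184) [0.54051666 0.30426652 0.032     ]
```

View pics/side2.png

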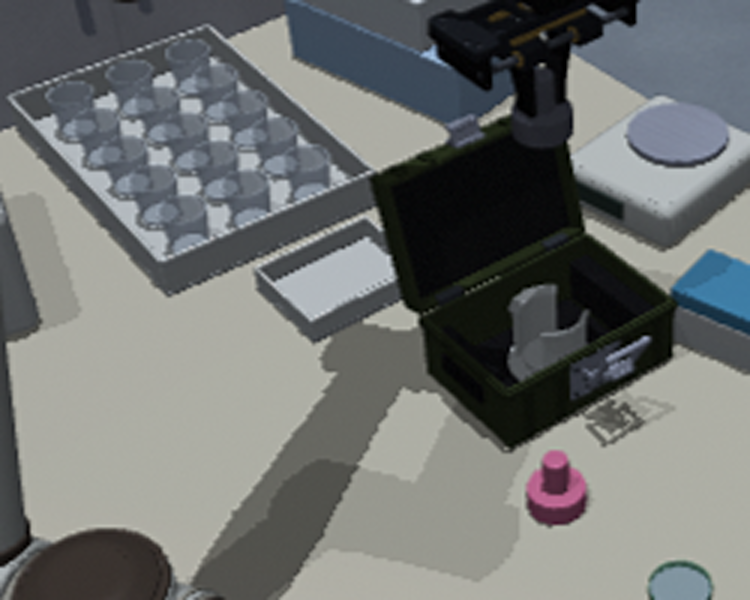

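```bash
python3 - <<'E'
from h import *
d=cam("side")
a,b,e=[onz(d,*p,.032) for p in [(145,181.7),(164.3,198.3),(180.7,164)]];print(a,b,e,np.linalg.norm(a-b),np.linalg.norm(a-e),"ctr",(b+e)/2)
p=path([.472,.375,.40],268); p=path([.472,.375,.108],268,start=p)
E
```

```text
[0.40030082 0.4477416  0.032     ] [0.40003366 0.33495996 0.032     ] [0.5442833  0.44674728 0.032     ] 0.11278195939883803 0.14398591756492368 ctr [0.47215848 0.39085362 0.032     ]
[-0.625, 0.295, -0.017, 0.0] rows>=2
[-0.625, 0.296, -0.017, 0.0] rows>=2
[-0.625, 0.296, -0.017, 0.0] rows>=2
[0.0, 0.0, 0.811, -0.0] rows>=2
[0.0, 0.0, 0.811, -0.0] rows>=2
[0.0, 0.0, 0.811, -0.0] rows>=2
```

>>> drive_tool([
  [-0.33,0.15,0,0],
  [-0.66,0.3,0,0],
  [-0.66,0.3,0,0],
])

```text
time_s: 6.85
tcp_pos: [0.5365, 0.2287, 0.3928]
ee_rot: [[-0.03, -1.0, -0.005], [-1.0, 0.03, -0.003], [0.003, 0.005, -1.0]]
wrist_force: [-0.1, 0.2, -0.7]
gripper_width: 0.288
```

>>> drive_tool([
  [-0.33,0.15,0,0],
  [-0.66,0.3,0,0],
  [-0.66,0.3,0,0],
])

```text
time_s: 7.22
tcp_pos: [0.5036, 0.3084, 0.3935]
ee_rot: [[-0.03, -1.0, -0.004], [-1.0, 0.03, -0.003], [0.003, 0.004, -1.0]]
wrist_force: [0.2, -0.2, -1.5]
gripper_width: 0.291
```

>>> drive_tool([
  [-0.33,0.15,0,0],
  [-0.66,0.3,0,0],
  [-0.66,0.3,0,0],
  [-0.66,0.3,0,0],
])

```text
time_s: 7.72
tcp_pos: [0.4716, 0.3863, 0.395]
ee_rot: [[-0.034, -0.999, -0.001], [-0.999, 0.034, -0.002], [0.002, 0.001, -1.0]]
wrist_force: [0.1, -0.5, -0.7]
gripper_width: 0.291
```

>>> drive_tool([
  [0,0,0.4,0],
  [0,0,0.8,0],
  [0,0,0.8,0],
])

```text
time_s: 8.1
tcp_pos: [0.4706, 0.3845, 0.2961]
ee_rot: [[-0.035, -0.999, -0.007], [-0.999, 0.035, -0.008], [0.008, 0.006, -1.0]]
wrist_force: [-1.1, -0.4, -0.7]
gripper_width: 0.289
```

```bash
python3 - <<'E'
from h import *
s=telemetry.sense();print(s["time_s"],s["tcp_pos"],s["gripper_width"],yaw(),s["joints"].round(1))
d=cam("side");img=d["color"][90:240,80:280];a=cv2.resize(img,(400,300),interpolation=cv2.INTER_CUBIC)
c=cam("wrist");cv2.imwrite("pics/m3.png",np.hstack([a,cv2.resize(c["color"],(400,300))]))
E
```

```text
8.1 [0.47058594 0.38452801 0.29605279] 0.28912171726999647 -92.02062593413652 [ 54.5  20.4  -1.4  -0.1 -68.7 -56.5]
```

View pics/m3.png

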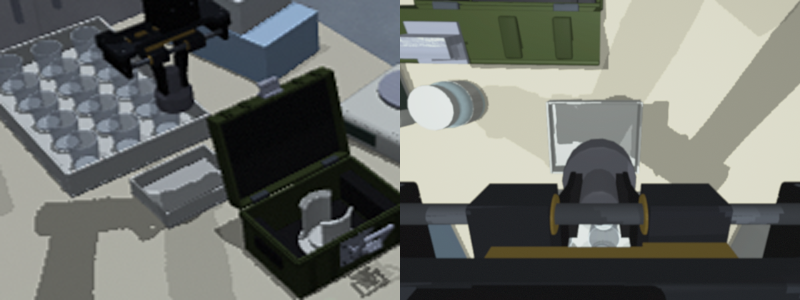

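```bash
python3 - <<'E'
from h import *
c=cam("wrist")
for p in [(206,141),(336,142),(212,228)]:print(p,onz(c,*p,.032))
print("lid back lower?",onz(c,200,92,.1))
E
```

```text
(206, 141) [0.55155914 0.34158815 0.032     ]
(336, 142) [0.40849963 0.34753896 0.032     ]
(212, 228) [0.55455164 0.44393354 0.032     ]
lid back lower? [0.53725456 0.29369025 0.1       ]
```

>>> drive_tool([
  [-0.13,-0.09,0.39,0],
  [-0.13,-0.09,0.78,0],
  [-0.13,-0.09,0.78,0],
])

```text
time_s: 8.62
tcp_pos: [0.4821, 0.4018, 0.2051]
ee_rot: [[-0.033, -0.999, -0.003], [-0.999, 0.033, -0.004], [0.004, 0.003, -1.0]]
wrist_force: [0.8, 0.3, 0.5]
gripper_width: 0.29
```

>>> drive_tool([
  [0,0,0.3,0],
  [0,0,0.6,0],
  [0,0,0.78,0],
  [0,0,0.8,0],
  [0,0,0.8,0],
])

```text
time_s: 9.25
tcp_pos: [0.4838, 0.4041, 0.1136]
ee_rot: [[-0.032, -0.999, 0.004], [-0.999, 0.032, 0.004], [-0.004, -0.004, -1.0]]
wrist_force: [-0.0, 0.2, -0.7]
gripper_width: 0.284
```

>>> drive_tool([
  [0,0,0,0],
  [0,0,0,0],
  [0,0,0,0],
  [0,0,0,0],
], fingers=60)

```text
time_s: 9.75
tcp_pos: [0.4825, 0.4027, 0.1108]
ee_rot: [[-0.033, -0.999, 0.0], [-0.999, 0.033, 0.0], [-0.0, -0.0, -1.0]]
wrist_force: [-0.3, 0.2, -0.3]
gripper_width: 0.646
```

>>> drive_tool([
  [0,0,-0.4,0],
  [0,0,-0.8,0],
  [0,0,-0.8,0],
])

```text
time_s: 10.12
tcp_pos: [0.484, 0.4043, 0.2116]
ee_rot: [[-0.032, -0.999, 0.007], [-0.999, 0.032, 0.007], [-0.008, -0.007, -1.0]]
wrist_force: [0.4, -0.0, -0.8]
gripper_width: 0.689
```

>>> drive_tool([
  [0,0,-0.4,0],
  [0,0,-0.8,0],
  [0,0,-0.8,0],
  [0,0,-0.8,0],
])

```text
time_s: 10.62
tcp_pos: [0.482, 0.4023, 0.3013]
ee_rot: [[-0.033, -0.999, -0.002], [-0.999, 0.033, -0.001], [0.001, 0.002, -1.0]]
wrist_force: [0.4, -0.2, -0.6]
gripper_width: 0.69
```

```bash
python3 - <<'E'
from h import *
s=telemetry.sense();print(s["time_s"],s["tcp_pos"],s["gripper_width"])
p=path([.50,.30,.39],268); p=path([.53,.10,.39],262,start=p);p=path([.49,-.10,.33],245,start=p);p=path([.52,-.27,.30],238,start=p)
E
```

```text
10.625 [0.48196724 0.40229933 0.30132703] 0.6899729662335081
[0.424, -0.089, -0.369, 0.0] rows>=2
[0.423, -0.09, -0.369, 0.0] rows>=2
[0.828, -0.154, 0.0, 0.026] rows>=2
[0.819, -0.197, 0.0, 0.026] rows>=2
[0.848, 0.049, 0.25, 0.074] rows>=2
[0.846, -0.077, 0.25, 0.074] rows>=2
[0.589, -0.413, 0.125, 0.031] rows>=2
[0.563, -0.448, 0.125, 0.031] rows>=2
```

>>> drive_tool([
  [0.42,-0.09,-0.37,0],
  [0.42,-0.09,-0.37,0],
  [0.42,-0.09,-0.37,0],
], fingers=82)

```text
time_s: 11.0
tcp_pos: [0.4914, 0.3515, 0.3456]
ee_rot: [[-0.034, -0.999, -0.002], [-0.999, 0.034, -0.001], [0.001, 0.002, -1.0]]
wrist_force: [0.8, 0.2, -0.3]
gripper_width: 0.907
```

>>> drive_tool([
  [0.42,-0.09,-0.37,0],
  [0.42,-0.09,-0.37,0],
  [0.42,-0.09,-0.37,0],
])

```text
time_s: 11.38
tcp_pos: [0.5004, 0.3015, 0.3898]
ee_rot: [[-0.033, -0.999, -0.002], [-0.999, 0.033, -0.001], [0.001, 0.002, -1.0]]
wrist_force: [0.8, 0.8, -0.0]
gripper_width: 0.94
```

>>> drive_tool([
  [0.83,-0.15,0,0.026],
  [0.83,-0.15,0,0.026],
  [0.83,-0.15,0,0.026],
])

```text
time_s: 11.75
tcp_pos: [0.5152, 0.2, 0.3894]
ee_rot: [[-0.087, -0.996, -0.003], [-0.996, 0.087, -0.002], [0.002, 0.003, -1.0]]
wrist_force: [-0.7, 0.7, 0.4]
gripper_width: 0.942
```

>>> drive_tool([
  [0.82,-0.2,0,0.026],
  [0.82,-0.2,0,0.026],
  [0.82,-0.2,0,0.026],
])

```text
time_s: 12.12
tcp_pos: [0.5311, 0.1005, 0.3897]
ee_rot: [[-0.138, -0.99, -0.003], [-0.99, 0.138, -0.001], [0.001, 0.003, -1.0]]
wrist_force: [0.3, 0.5, -0.0]
gripper_width: 0.946
```

>>> drive_tool([
  [0.85,0.05,0.25,0.074],
  [0.85,0.05,0.25,0.074],
  [0.85,0.05,0.25,0.074],
])

```text
time_s: 12.5
tcp_pos: [0.5103, 0.0005, 0.3593]
ee_rot: [[-0.282, -0.959, -0.004], [-0.959, 0.282, -0.0], [0.002, 0.004, -1.0]]
wrist_force: [0.9, 0.4, 0.1]
gripper_width: 0.945
```

>>> drive_tool([
  [0.85,-0.08,0.25,0.074],
  [0.85,-0.08,0.25,0.074],
  [0.85,-0.08,0.25,0.074],
])

```text
time_s: 12.88
tcp_pos: [0.4915, -0.0999, 0.3297]
ee_rot: [[-0.421, -0.907, -0.003], [-0.907, 0.421, 0.0], [0.001, 0.003, -1.0]]
wrist_force: [0.4, 0.5, 0.7]
gripper_width: 0.945
```

>>> drive_tool([
  [0.59,-0.41,0.12,0.03],
  [0.59,-0.41,0.12,0.03],
  [0.59,-0.41,0.12,0.03],
])

```text
time_s: 13.25
tcp_pos: [0.5079, -0.1841, 0.316]
ee_rot: [[-0.473, -0.881, -0.001], [-0.881, 0.473, 0.0], [0.0, 0.001, -1.0]]
wrist_force: [-0.1, 1.2, -0.6]
gripper_width: 0.945
```

>>> drive_tool([
  [0.56,-0.45,0.12,0.03],
  [0.56,-0.45,0.12,0.03],
  [0.56,-0.45,0.12,0.03],
  [0.56,-0.45,0.12,0.03],
])

```text
time_s: 13.75
tcp_pos: [0.5231, -0.2678, 0.3029]
ee_rot: [[-0.524, -0.852, 0.0], [-0.852, 0.524, 0.0], [-0.0, -0.0, -1.0]]
wrist_force: [0.4, -0.5, -0.4]
gripper_width: 0.946
```

```bash
python3 - <<'E'
from h import *
s=telemetry.sense();print(s["time_s"],s["tcp_pos"],yaw(),s["gripper_width"])
d=cam("side");a=cv2.resize(d["color"][120:255,110:290],(320,240),interpolation=cv2.INTER_CUBIC)
c=cam("wrist");o=np.zeros((420,880,3),np.uint8);o[:240,:320]=a;o[:,320:]=c["color"];cv2.imwrite("pics/m4.png",cv2.resize(o,(800,382)));cv2.imwrite("pics/w4.png",c["color"])
E
```

```text
13.75 [ 0.52305218 -0.26778625  0.30285291] -121.57090088378291 0.9458828397183082
```

View pics/m4.png

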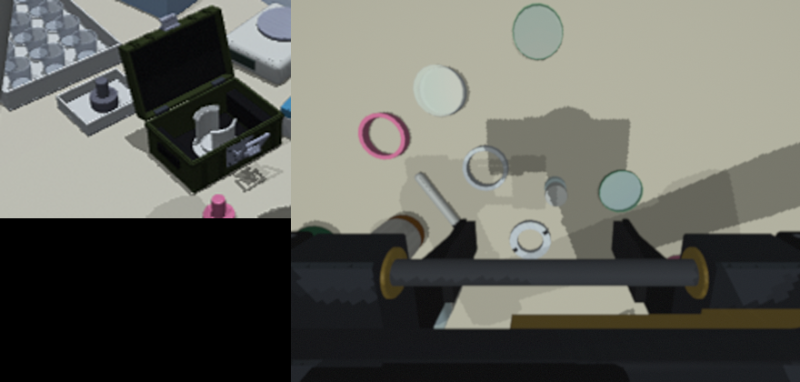

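```bash
cat >> h.py <<'E'
def circ(c,u,v,z,R=.03,win=.012,step=.0005,tol=.0008):
    "metric Hough: centre of a circle of radius R at height z near pixel u,v"
    g=onz(c,u,v,z)[:2];r0=int(60*c["fx"]/324*(.4/np.linalg.norm(c["eye"]-[*g,z])))
    x0,y0=max(0,int(u)-r0),max(0,int(v)-r0);im=cv2.GaussianBlur(c["color"][y0:int(v)+r0,x0:int(u)+r0],(3,3),0)
    e=np.argwhere(cv2.Canny(im,30,80)>0)[:,::-1]+[x0,y0]
    W=np.array([onz(c,*p,z)[:2] for p in e]);q=np.arange(-win,win+1e-9,step);best=(0,)
    S=np.zeros((len(q),len(q)))
    for i,a in enumerate(q):
        for j,b in enumerate(q):
            S[i,j]=np.exp(-((np.linalg.norm(W-g-[a,b],axis=1)-R)/tol)**2).sum()
    i,j=np.unravel_index(S.argmax(),S.shape);return (g+[q[i],q[j]]).round(4),round(S.max(),1),len(W)
E
python3 - <<'E'
from h import *
c=cam("wrist")
f=lambda x,y:(x*1.1-320,y*1.1)
for n,x,y,z in [("spacer",485,168,.016),("glassA",620,190,.01),("glassB",538,32,.01),("ring",530,240,.01)]:
    print(n,onz(c,*f(x,y),z).round(4),circ(c,*f(x,y),z))
E
```

```text
spacer [ 0.5951 -0.2994  0.016 ] (array([ 0.5961, -0.2979]), np.float64(93.7), 888)
glassA [ 0.4569 -0.1764  0.01  ] (array([ 0.4564, -0.1734]), np.float64(85.4), 553)
glassB [ 0.4494 -0.4012  0.01  ] (array([ 0.4504, -0.4012]), np.float64(128.9), 401)
ring [ 0.6027 -0.1769  0.01  ] (array([ 0.6037, -0.1759]), np.float64(69.5), 801)
```

```bash
python3 - <<'E'
from h import *
p=path([.5965,-.2985,.2],None); path([.5965,-.2985,.073],None,start=p)
E
```

```text
[-0.053, -0.328, 0.43, -0.0] rows>=2
[-0.053, -0.328, 0.43, -0.0] rows>=2
[0.0, 0.0, 0.529, -0.0] rows>=2
[0.0, 0.0, 0.529, -0.0] rows>=2
```

>>> drive_tool([
  [-0.106,-0.656,0.86,-0.785],
  [-0.106,-0.656,0.86,-0.785],
  [-0.106,-0.656,0.86,-0.785],
  [-0.106,-0.656,0.86,-0.785],
  [-0.106,-0.656,0.86,-0.785],
  [-0.106,-0.656,0.86,-0.785],
  [-0.106,-0.656,0.86,-0.785],
  [-0.106,-0.656,0.86,-0.785],
  [-0.106,-0.656,0.86,-0.785],
  [-0.106,-0.656,0.86,-0.785],
])

```text
time_s: 15.15
tcp_pos: [0.5963, -0.2992, 0.1999]
ee_rot: [[0.851, -0.526, 0.001], [-0.526, -0.851, -0.0], [0.001, -0.0, -1.0]]
wrist_force: [-0.2, 0.1, -0.4]
gripper_width: 0.944
```

>>> drive_tool([
  [0,0,0.3,0],
  [0,0,0.6,0],
  [0,0,0.8,0],
  [0,0,0.9,0],
  [0,0,0.9,0],
])

```text
time_s: 15.78
tcp_pos: [0.596, -0.2998, 0.091]
ee_rot: [[0.85, -0.526, -0.001], [-0.526, -0.85, 0.0], [-0.001, 0.0, -1.0]]
wrist_force: [0.2, 0.8, 0.1]
gripper_width: 0.943
```

```bash
python3 - <<'E'
from h import *
s=telemetry.sense();print(s["time_s"],s["tcp_pos"],yaw(),s["joints"].round(1));c=cam("wrist");cv2.imwrite("pics/w5.png",c["color"])
plan([.5965,-.2985,.073])
E
```

```text
15.775 [ 0.59603855 -0.29976003  0.09101352] -31.73673397143063 [-12.8  36.7  -5.9   0.  -47.4  71.1]
mm [-0.9 -1.2 19. ] frac [-0.007 -0.01   0.158] turn 0.0 deg 0.0
```

>>> drive_tool([
  [0,-0.01,0.08,0],
  [0,-0.01,0.16,0],
  [0,-0.01,0.16,0],
])

```text
time_s: 16.2
tcp_pos: [0.596, -0.2988, 0.0711]
ee_rot: [[0.85, -0.526, -0.002], [-0.526, -0.85, 0.001], [-0.002, 0.0, -1.0]]
wrist_force: [-0.5, -0.0, -1.0]
gripper_width: 0.944
```

>>> drive_tool([
  [0,0,0,0],
  [0,0,0,0],
  [0,0,0,0],
  [0,0,0,0],
], fingers=50)

```text
time_s: 16.7
tcp_pos: [0.5968, -0.299, 0.0725]
ee_rot: [[0.851, -0.526, 0.001], [-0.526, -0.851, -0.0], [0.001, -0.0, -1.0]]
wrist_force: [-0.8, 0.5, 0.8]
gripper_width: 0.679
```

>>> drive_tool([
  [0,0,0,0],
  [0,0,0,0],
  [0,0,0,0],
], fingers=78)

```text
time_s: 17.08
tcp_pos: [0.5967, -0.299, 0.0721]
ee_rot: [[0.851, -0.526, -0.0], [-0.526, -0.851, 0.0], [-0.0, -0.0, -1.0]]
wrist_force: [1.0, -0.0, 0.2]
gripper_width: 0.877
```

>>> drive_tool([
  [0,0,0,0.785],
  [0,0,0,0.785],
  [0,0,0,0.785],
  [0,0,0,0.785],
  [0,0,0,0.785],
  [0,0,0,0.785],
  [0,0,0,0.785],
  [0,0,0,0.785],
  [0,0,0,0.785],
  [0,0,0,0.785],
])

```text
time_s: 18.32
tcp_pos: [0.5967, -0.299, 0.0721]
ee_rot: [[-0.524, -0.851, -0.0], [-0.851, 0.524, 0.0], [0.0, 0.0, -1.0]]
wrist_force: [0.5, -0.9, -0.3]
gripper_width: 0.896
```

>>> drive_tool([
  [0,0,0,0],
  [0,0,0,0],
  [0,0,0,0],
  [0,0,0,0],
  [0,0,0,0],
], fingers=50)

```text
time_s: 18.95
tcp_pos: [0.5967, -0.299, 0.0721]
ee_rot: [[-0.525, -0.851, -0.0], [-0.851, 0.525, 0.0], [-0.0, 0.0, -1.0]]
wrist_force: [-0.0, 0.2, -0.1]
gripper_width: 0.679
```

>>> drive_tool([
  [0,0,-0.3,0],
  [0,0,-0.6,0],
  [0,0,-0.9,0],
  [0,0,-0.9,0],
])

```text
time_s: 19.45
tcp_pos: [0.5983, -0.2996, 0.1842]
ee_rot: [[-0.525, -0.851, 0.007], [-0.851, 0.525, -0.002], [-0.002, -0.008, -1.0]]
wrist_force: [0.7, -0.7, -1.4]
gripper_width: 0.678
```

```bash
python3 - <<'E'
from h import *
s=telemetry.sense();print(s["time_s"],s["tcp_pos"],yaw(),s["gripper_width"]*87)
p=path([.56,-.1,.26],250); p=path([.565,.06,.31],268,start=p)
E
```

```text
19.45 [ 0.59833745 -0.29955607  0.18417794] -121.65201189542701 59.02582450135179
[-0.624, 0.572, -0.316, -0.051] rows>=2
[-0.679, 0.506, -0.316, -0.051] rows>=2
[-0.634, 0.208, -0.208, -0.079] rows>=2
[-0.658, 0.107, -0.208, -0.079] rows>=2
```

>>> drive_tool([
  [-0.624,0.572,-0.316,-0.051],
  [-0.624,0.572,-0.316,-0.051],
  [-0.624,0.572,-0.316,-0.051],
])

```text
time_s: 19.82
tcp_pos: [0.5775, -0.1968, 0.219]
ee_rot: [[-0.433, -0.902, 0.001], [-0.902, 0.433, 0.0], [-0.001, -0.001, -1.0]]
wrist_force: [-0.2, -0.4, -0.9]
gripper_width: 0.683
```

>>> drive_tool([
  [-0.679,0.506,-0.316,-0.051],
  [-0.679,0.506,-0.316,-0.051],
  [-0.679,0.506,-0.316,-0.051],
])

```text
time_s: 20.2
tcp_pos: [0.5585, -0.0978, 0.2566]
ee_rot: [[-0.339, -0.941, 0.001], [-0.941, 0.339, 0.0], [-0.001, -0.001, -1.0]]
wrist_force: [1.0, 0.1, -1.1]
gripper_width: 0.683
```

>>> drive_tool([
  [-0.634,0.208,-0.208,-0.079],
  [-0.634,0.208,-0.208,-0.079],
  [-0.634,0.208,-0.208,-0.079],
])

```text
time_s: 20.58
tcp_pos: [0.5613, -0.019, 0.2803]
ee_rot: [[-0.19, -0.982, -0.001], [-0.982, 0.19, -0.0], [0.0, 0.001, -1.0]]
wrist_force: [0.7, -0.1, -0.7]
gripper_width: 0.679
```

>>> drive_tool([
  [-0.658,0.107,-0.208,-0.079],
  [-0.658,0.107,-0.208,-0.079],
  [-0.658,0.107,-0.208,-0.079],
  [-0.658,0.107,-0.208,-0.079],
  [-0.658,0.107,-0.208,-0.079],
])

```text
time_s: 21.2
tcp_pos: [0.5632, 0.0593, 0.3052]
ee_rot: [[-0.035, -0.999, -0.001], [-0.999, 0.035, -0.001], [0.001, 0.001, -1.0]]
wrist_force: [-0.0, -0.2, -0.4]
gripper_width: 0.678
```

```bash
python3 - <<'E'
from h import *
s=telemetry.sense();print(s["time_s"],s["tcp_pos"],yaw(),s["gripper_width"]*87)
c=cam("wrist");d=cam("side");e=cam("scene")
for n,k in (("w6",c),("s6",d),("e6",e)): cv2.imwrite(f"pics/{n}.png",k["color"]);np.save(f"pics/{n}.npy",k,allow_pickle=True)
# corners of case floor/pedestal unknown: just enlarge
a=cv2.resize(c["color"][170:300,190:350],(480,390),interpolation=cv2.INTER_CUBIC)
px=proj(e,[.571,.146,.075]).astype(int);b=cv2.resize(e["color"][px[1]-50:px[1]+50,px[0]-41:px[0]+41],(320,390),interpolation=cv2.INTER_CUBIC);print(px)
cv2.imwrite("pics/m6.png",np.hstack([a,b]))
E
```

```text
21.2 [0.56320057 0.05930721 0.30524571] -92.00766963778838 58.98751284813632
[311 171]
```

View pics/m6.png

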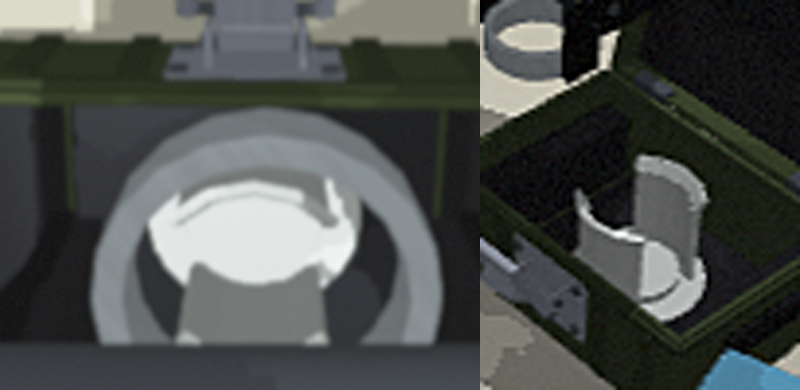

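```bash
python3 - <<'E'
from h import *
e=cam("scene");d=cam("side");c=cam("wrist")
print(onz(e,311.3,171.5,.078))
print("wrist front arc mid",onz(c,190+254/3,170+200/3,.078),onz(c,190+261/3,170+265/3,.078))
px=proj(d,[.571,.146,.07]).astype(int);print(px)
a=cv2.resize(d["color"][px[1]-35:px[1]+35,px[0]-40:px[0]+40],(800,600)[:2] if 0 else (480,420),interpolation=cv2.INTER_CUBIC)
cv2.imwrite("pics/s7.png",a)
E
```

```text
[0.57221146 0.14461277 0.078     ]
wrist front arc mid [0.56941695 0.11330342 0.078     ] [0.5678333  0.13872584 0.078     ]
[242 194]
```

View pics/s7.png

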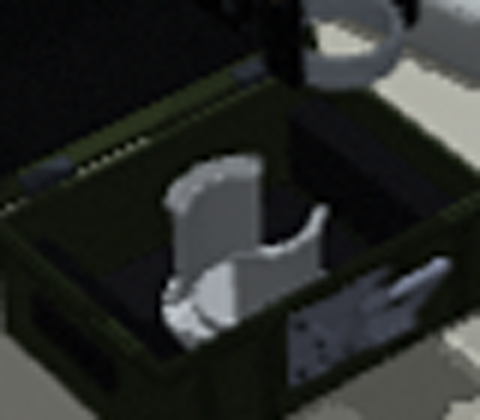

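```bash
python3 - <<'E'
from h import *
e=cam("scene");d=cam("side")
print(onz(d,243.3,193.2,.078)); print(tri(e,(311.3,171.5),d,(243.3,193.2)))
p=path([.571,.1455,.20],268);path([.571,.1455,.15],268,start=p)
E
```

```text
[0.57064134 0.1417686  0.078     ]
(array([0.57192995, 0.14417234, 0.07690456]), np.float64(0.0021019488107862487))
[-0.355, -0.02, 0.441, 0.0] rows>=2
[-0.355, -0.02, 0.441, 0.0] rows>=2
[0.0, 0.0, 0.417, -0.0] rows>=1
```

>>> drive_tool([
  [-0.355,-0.02,0.44,0],
  [-0.355,-0.02,0.44,0],
  [-0.355,-0.02,0.44,0],
])

```text
time_s: 21.98
tcp_pos: [0.5675, 0.1032, 0.2533]
ee_rot: [[-0.032, -0.999, -0.0], [-0.999, 0.032, -0.001], [0.001, 0.0, -1.0]]
wrist_force: [-0.4, -1.0, 0.4]
gripper_width: 0.681
```

>>> drive_tool([
  [-0.355,-0.025,0.44,0],
  [-0.355,-0.025,0.44,0],
  [-0.355,-0.025,0.44,0],
  [-0.355,-0.025,0.44,0],
])

```text
time_s: 22.48
tcp_pos: [0.5725, 0.145, 0.2024]
ee_rot: [[-0.034, -0.999, 0.003], [-0.999, 0.034, 0.001], [-0.001, -0.003, -1.0]]
wrist_force: [0.0, -0.5, -0.2]
gripper_width: 0.678
```

>>> drive_tool([
  [0,0,0.2,0],
  [0,0,0.38,0],
  [0,0,0.38,0],
  [0,0,0.38,0],
])

```text
time_s: 22.98
tcp_pos: [0.5725, 0.1454, 0.1564]
ee_rot: [[-0.033, -0.999, 0.003], [-0.999, 0.033, 0.001], [-0.001, -0.003, -1.0]]
wrist_force: [1.5, -0.2, -0.5]
gripper_width: 0.68
```

```bash
python3 - <<'E'
from h import *
s=telemetry.sense();print(s["time_s"],s["tcp_pos"],yaw(),s["gripper_width"]*87,s["wrist_force"]);plan([.5715,.145,.14],268)
c=cam("wrist");cv2.imwrite("pics/w8.png",c["color"]);e=cam("scene");d=cam("side")
px=proj(e,[.571,.146,.08]).astype(int);b=cv2.resize(e["color"][px[1]-40:px[1]+40,px[0]-40:px[0]+40],(400,400),interpolation=cv2.INTER_CUBIC)
px=proj(d,[.571,.146,.08]).astype(int);a=cv2.resize(d["color"][px[1]-40:px[1]+40,px[0]-40:px[0]+40],(400,400),interpolation=cv2.INTER_CUBIC)
cv2.imwrite("pics/m8.png",np.hstack([b,a]))
E
```

```text
22.975 [0.57254099 0.14544719 0.15644272] -91.89720323096651 59.13280868783722 [ 1.5424991  -0.18425316 -0.45841579]
mm [ 0.5  1.1 16.4] frac [0.004 0.009 0.137] turn 0.001 deg 0.1
```

View pics/m8.png

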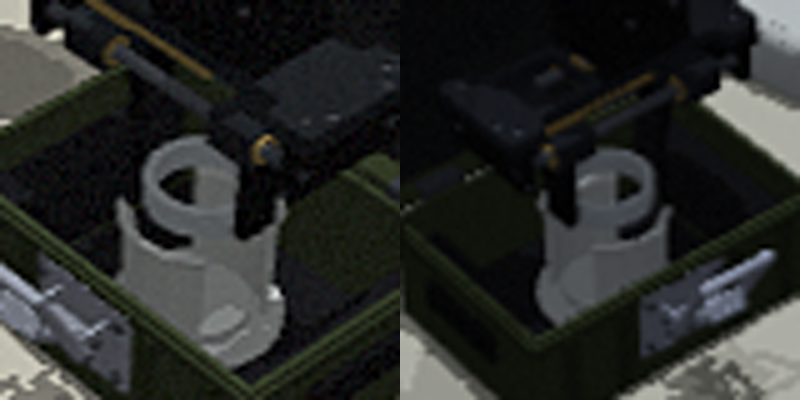

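>>> drive_tool([
  [0,0,0.07,0],
  [0,0,0.14,0],
  [0,0,0.14,0],
  [0,0,0.14,0],
])

```text
time_s: 23.62
tcp_pos: [0.5717, 0.1456, 0.1377]
ee_rot: [[-0.033, -0.999, -0.0], [-0.999, 0.033, -0.0], [0.0, 0.0, -1.0]]
wrist_force: [-0.8, 0.7, -0.6]
gripper_width: 0.681
```

>>> drive_tool([
  [0,0,0.07,0],
  [0,0,0.14,0],
  [0,0,0.14,0],
  [0,0,0.14,0],
])

```text
time_s: 24.12
tcp_pos: [0.5717, 0.1456, 0.121]
ee_rot: [[-0.033, -0.999, -0.0], [-0.999, 0.033, -0.0], [0.0, 0.0, -1.0]]
wrist_force: [-1.3, -0.8, -0.0]
gripper_width: 0.68
```

>>> drive_tool([
  [0,0,0.09,0],
  [0,0,0.18,0],
  [0,0,0.24,0],
  [0,0,0.265,0],
  [0,0,0.265,0],
])

```text
time_s: 24.75
tcp_pos: [0.5716, 0.1455, 0.089]
ee_rot: [[-0.033, -0.999, -0.0], [-0.999, 0.033, -0.0], [0.0, 0.0, -1.0]]
wrist_force: [0.3, -0.2, -0.3]
gripper_width: 0.682
```

>>> drive_tool([
  [0,0,0,0],
  [0,0,0,0],
  [0,0,0,0],
], fingers=70)

```text
time_s: 25.12
tcp_pos: [0.5718, 0.1456, 0.0896]
ee_rot: [[-0.033, -0.999, 0.001], [-0.999, 0.033, 0.0], [-0.0, -0.001, -1.0]]
wrist_force: [-0.1, -0.4, -0.1]
gripper_width: 0.798
```

>>> drive_tool([
  [0,0,-0.2,0],
  [0,0,-0.5,0],
  [0,0,-0.9,0],
  [0,0,-0.9,0],
])

```text
time_s: 25.62
tcp_pos: [0.5737, 0.1465, 0.2021]
ee_rot: [[-0.032, -0.999, 0.009], [-0.999, 0.032, 0.004], [-0.004, -0.009, -1.0]]
wrist_force: [-0.8, -0.6, -0.6]
gripper_width: 0.804
```

>>> drive_tool([
  [0.35,0,-0.5,0],
  [0.7,0,-0.95,0],
  [0.7,0,-0.95,0],
  [0.7,0,-0.95,0],
  [0.7,0,-0.95,0],
], fingers=80)

```text
time_s: 26.25
tcp_pos: [0.5681, 0.0621, 0.309]
ee_rot: [[-0.033, -0.999, -0.004], [-0.999, 0.033, -0.001], [0.001, 0.004, -1.0]]
wrist_force: [-0.2, -0.0, 0.3]
gripper_width: 0.92
```

```bash
python3 - <<'E'
from h import *
s=telemetry.sense();print(s["time_s"],s["tcp_pos"],yaw())
c=cam("wrist");cv2.imwrite("pics/w9.png",c["color"])
u=proj(c,[.5715,.145,.032]);print(u,circ(c,*u,.032),"bore",circ(c,*u,.032,R=.0245))
p=path([.53,-.06,.30],255);path([.50,-.16,.30],248,start=p)
E
```

```text
26.25 [0.56811815 0.06205853 0.30900932] -91.87632680806007
[277.21933704 243.84368577] (array([0.572, 0.146]), np.float64(54.7), 1010) bore (array([0.572 , 0.1455]), np.float64(76.3), 1010)
[0.514, 0.143, 0.038, 0.057] rows>=2
[0.527, 0.083, 0.038, 0.057] rows>=2
[0.87, 0.026, 0.0, 0.061] rows>=2
```

```bash
python3 - <<'E'
from h import *
p=path([.51,-.04,.28],252);path([.4564,-.1734,.22],238,start=p)
E
```

```text
[0.433, 0.229, 0.121, 0.07] rows>=1
[0.461, 0.166, 0.121, 0.07] rows>=1
[0.598, 0.041, 0.25, 0.061] rows>=2
[0.598, -0.032, 0.25, 0.061] rows>=2
```

>>> drive_tool([
  [0.433,0.229,0.12,0.07],
  [0.433,0.229,0.12,0.07],
  [0.433,0.229,0.12,0.07],
])

```text
time_s: 26.68
tcp_pos: [0.5398, 0.011, 0.2961]
ee_rot: [[-0.171, -0.985, -0.001], [-0.985, 0.171, -0.0], [0.001, 0.001, -1.0]]
wrist_force: [0.4, 0.2, -0.1]
gripper_width: 0.919
```

>>> drive_tool([
  [0.461,0.166,0.12,0.07],
  [0.461,0.166,0.12,0.07],
  [0.461,0.166,0.12,0.07],
])

```text
time_s: 27.05
tcp_pos: [0.5115, -0.0398, 0.2827]
ee_rot: [[-0.307, -0.952, 0.001], [-0.952, 0.307, -0.0], [-0.0, -0.001, -1.0]]
wrist_force: [-0.1, 0.1, 0.1]
gripper_width: 0.918
```

>>> drive_tool([
  [0.598,0.041,0.25,0.061],
  [0.598,0.041,0.25,0.061],
  [0.598,0.041,0.25,0.061],
])

```text
time_s: 27.42
tcp_pos: [0.4845, -0.1072, 0.2526]
ee_rot: [[-0.421, -0.907, 0.0], [-0.907, 0.421, -0.0], [0.0, -0.0, -1.0]]
wrist_force: [-0.2, 1.2, -0.4]
gripper_width: 0.92
```

>>> drive_tool([
  [0.598,-0.032,0.25,0.061],
  [0.598,-0.032,0.25,0.061],
  [0.598,-0.032,0.25,0.061],
  [0.598,-0.032,0.25,0.061],
  [0.598,-0.032,0.25,0.061],
])

```text
time_s: 28.05
tcp_pos: [0.458, -0.1731, 0.2233]
ee_rot: [[-0.527, -0.85, 0.002], [-0.85, 0.527, -0.0], [-0.001, -0.002, -1.0]]
wrist_force: [0.1, -0.5, -0.0]
gripper_width: 0.918
```

```bash
python3 - <<'E'
from h import *
s=telemetry.sense();print(s["time_s"],s["tcp_pos"],yaw())
c=cam("wrist");cv2.imwrite("pics/w10.png",c["color"])
for P in ([.4564,-.1734,.01],[.4504,-.4012,.01],[.6037,-.1759,.01]):
    u=proj(c,P);print(u)
    if 20<u[0]<540 and 20<u[1]<290:print(circ(c,*u,.01))
E
```

```text
28.05 [ 0.4580045  -0.17308949  0.22325822] -121.80492003971948
[279.92609475 190.20114232]
(array([ 0.4574, -0.1729]), np.float64(115.8), 699)
[135.6172019  -49.69882292]
[158.22206362 260.59404894]
(array([ 0.6037, -0.1754]), np.float64(65.9), 954)
```

>>> drive_tool([
  [0,0.007,0.35,-0.1],
  [0,0.007,0.6,-0.785],
  [0,0.007,0.6,-0.785],
  [0,0.007,0.6,-0.785],
  [0,0.007,0.6,-0.785],
  [0,0.007,0.6,-0.785],
  [0,0.007,0.6,-0.785],
  [0,0.007,0.6,-0.785],
  [0,0.007,0.6,-0.785],
  [0,0.007,0.6,-0.785],
])

```text
time_s: 29.35
tcp_pos: [0.4568, -0.1731, 0.1508]
ee_rot: [[0.848, -0.529, 0.001], [-0.529, -0.848, -0.0], [0.001, -0.0, -1.0]]
wrist_force: [-1.1, -1.6, 0.8]
gripper_width: 0.92
```

>>> drive_tool([
  [0,0,0.3,0],
  [0,0,0.5,0],
  [0,0,0.64,0],
  [0,0,0.64,0],
  [0,0,0.64,0],
])

```text
time_s: 29.98
tcp_pos: [0.457, -0.1734, 0.0744]
ee_rot: [[0.848, -0.529, 0.001], [-0.529, -0.848, -0.0], [0.001, -0.001, -1.0]]
wrist_force: [0.1, -1.0, 1.0]
gripper_width: 0.922
```

```bash
python3 - <<'E'
from h import *
s=telemetry.sense();print(s["time_s"],s["tcp_pos"],yaw(),s["gripper_width"]*87);plan([.457,-.1732,.0722],-31.8)
E
```

```text
29.975 [ 0.45696332 -0.17343268  0.07436701] -31.95695947021685 80.20110023528619
mm [-0.1 -0.2  2.2] frac [-0.001 -0.002  0.018] turn -0.001 deg -0.2
```

>>> drive_tool([
  [0,0,0.015,0],
  [0,0,0.015,0],
  [0,0,0.015,0],
  [0,0,0.015,0],
  [0,0,0.015,0],
  [0,0,0.015,0],
], fingers=50)

```text
time_s: 30.72
tcp_pos: [0.4564, -0.1735, 0.0723]
ee_rot: [[0.848, -0.529, 0.0], [-0.529, -0.848, -0.0], [0.0, -0.0, -1.0]]
wrist_force: [0.2, 1.5, 4.5]
gripper_width: 0.673
```

>>> drive_tool([
  [0,0,0,0],
  [0,0,0,0],
  [0,0,0,0],
], fingers=78)

```text
time_s: 31.1
tcp_pos: [0.4561, -0.1735, 0.0716]
ee_rot: [[0.848, -0.529, -0.001], [-0.529, -0.848, 0.0], [-0.0, 0.0, -1.0]]
wrist_force: [0.3, 0.1, -0.5]
gripper_width: 0.873
```

>>> drive_tool([
  [0,0,0,0.785],
  [0,0,0,0.785],
  [0,0,0,0.785],
  [0,0,0,0.785],
  [0,0,0,0.785],
  [0,0,0,0.785],
  [0,0,0,0.785],
  [0,0,0,0.785],
  [0,0,0,0.785],
  [0,0,0,0.785],
])

```text
time_s: 32.35
tcp_pos: [0.4562, -0.1735, 0.0717]
ee_rot: [[-0.528, -0.849, -0.0], [-0.849, 0.528, 0.0], [0.0, 0.0, -1.0]]
wrist_force: [0.5, 0.4, -0.3]
gripper_width: 0.895
```

>>> drive_tool([
  [0,0,0,0],
  [0,0,0,0],
  [0,0,0,0],
  [0,0,0,0],
  [0,0,0,0],
], fingers=50)

```text
time_s: 32.98
tcp_pos: [0.4563, -0.1735, 0.0719]
ee_rot: [[-0.529, -0.849, 0.0], [-0.849, 0.529, 0.0], [-0.0, -0.0, -1.0]]
wrist_force: [1.2, 0.3, -0.4]
gripper_width: 0.681
```

>>> drive_tool([
  [0,0,-0.3,0],
  [0,0,-0.6,0],
  [0,0,-0.9,0],
  [0,0,-0.9,0],
])

```text
time_s: 33.48
tcp_pos: [0.4577, -0.1736, 0.1827]
ee_rot: [[-0.528, -0.849, 0.007], [-0.849, 0.528, -0.001], [-0.003, -0.006, -1.0]]
wrist_force: [-0.3, 0.6, -1.1]
gripper_width: 0.672
```

```bash
python3 - <<'E'
from h import *
s=telemetry.sense();print(s["time_s"],s["tcp_pos"],yaw(),s["gripper_width"]*87)
p=path([.5,-.04,.27],250,start=([.457,-.1732,.180],-121.8)); p=path([.5718,.1456,.25],268,start=p,n=3);path([.5718,.1456,.172],268,start=p)
E
```

```text
33.475 [ 0.45771973 -0.1736415   0.18267676] -121.88700214393474 58.43868075617676
[-0.566, 0.14, -0.375, -0.051] rows>=2
[-0.578, 0.081, -0.375, -0.051] rows>=2
[-0.553, -0.011, 0.056, -0.052] rows>=2
[-0.548, -0.069, 0.056, -0.052] rows>=2
[-0.538, -0.126, 0.056, -0.052] rows>=2
[0.0, 0.0, 0.65, -0.0] rows>=2
```

>>> drive_tool([
  [-0.566,0.14,-0.375,-0.051],
  [-0.566,0.14,-0.375,-0.051],
  [-0.566,0.14,-0.375,-0.051],
])

```text
time_s: 33.85
tcp_pos: [0.478, -0.106, 0.2247]
ee_rot: [[-0.438, -0.899, -0.0], [-0.899, 0.438, 0.0], [-0.0, 0.0, -1.0]]
wrist_force: [-0.8, 0.9, -1.1]
gripper_width: 0.677
```

>>> drive_tool([
  [-0.578,0.081,-0.375,-0.051],
  [-0.578,0.081,-0.375,-0.051],
  [-0.578,0.081,-0.375,-0.051],
])

```text
time_s: 34.22
tcp_pos: [0.4995, -0.0401, 0.2692]
ee_rot: [[-0.346, -0.938, -0.001], [-0.938, 0.346, 0.0], [0.0, 0.001, -1.0]]
wrist_force: [0.5, 0.5, -1.3]
gripper_width: 0.676
```

>>> drive_tool([
  [-0.553,-0.011,0.056,-0.052],
  [-0.553,-0.011,0.056,-0.052],
  [-0.553,-0.011,0.056,-0.052],
])

```text
time_s: 34.6
tcp_pos: [0.5229, 0.0206, 0.2615]
ee_rot: [[-0.248, -0.969, -0.004], [-0.969, 0.248, -0.001], [0.002, 0.004, -1.0]]
wrist_force: [-0.4, -0.6, -0.4]
gripper_width: 0.674
```

>>> drive_tool([
  [-0.548,-0.069,0.056,-0.052],
  [-0.548,-0.069,0.056,-0.052],
  [-0.548,-0.069,0.056,-0.052],
])

```text
time_s: 34.98
tcp_pos: [0.5474, 0.082, 0.2557]
ee_rot: [[-0.146, -0.989, -0.002], [-0.989, 0.146, -0.001], [0.001, 0.002, -1.0]]
wrist_force: [-0.6, 0.7, 0.0]
gripper_width: 0.68
```

>>> drive_tool([
  [-0.538,-0.126,0.056,-0.052],
  [-0.538,-0.126,0.056,-0.052],
  [-0.538,-0.126,0.056,-0.052],
  [-0.538,-0.126,0.056,-0.052],
  [-0.538,-0.126,0.056,-0.052],
])

```text
time_s: 35.6
tcp_pos: [0.5721, 0.1437, 0.2502]
ee_rot: [[-0.042, -0.999, 0.0], [-0.999, 0.042, 0.0], [-0.0, -0.0, -1.0]]
wrist_force: [1.2, 0.2, -0.6]
gripper_width: 0.674
```

```bash
python3 - <<'E'
from h import *
s=telemetry.sense();print(s["time_s"],s["tcp_pos"],yaw(),s["gripper_width"]*87)
plan([.5718,.1456,.16],268)
E
```

```text
35.6 [0.57210381 0.14368235 0.25018352] -92.43379854111645 58.652900043289065
mm [-1.9  0.4 90.2] frac [-0.016  0.003  0.752] turn -0.004 deg -0.4
```

>>> drive_tool([
  [-0.016,0.003,0.4,-0.004],
  [-0.016,0.003,0.75,-0.004],
  [-0.016,0.003,0.75,-0.004],
  [-0.016,0.003,0.75,-0.004],
])

```text
time_s: 36.1
tcp_pos: [0.5732, 0.1469, 0.1616]
ee_rot: [[-0.033, -0.999, 0.003], [-0.999, 0.033, 0.001], [-0.001, -0.003, -1.0]]
wrist_force: [-0.4, 0.5, -0.2]
gripper_width: 0.673
```

>>> drive_tool([
  [0,0,0.07,0],
  [0,0,0.14,0],
  [0,0,0.14,0],
  [0,0,0.14,0],
])

```text
time_s: 36.6
tcp_pos: [0.5722, 0.1468, 0.1431]
ee_rot: [[-0.033, -0.999, 0.0], [-0.999, 0.033, -0.0], [0.0, -0.0, -1.0]]
wrist_force: [0.3, -0.0, -0.7]
gripper_width: 0.674
```

>>> drive_tool([
  [0,0,0.05,0],
  [0,0,0.1,0],
  [0,0,0.14,0],
  [0,0,0.14,0],
  [0,0,0.14,0],
])

```text
time_s: 37.22
tcp_pos: [0.5722, 0.1468, 0.1262]
ee_rot: [[-0.033, -0.999, 0.0], [-0.999, 0.033, -0.0], [0.0, -0.0, -1.0]]
wrist_force: [-0.7, 0.0, -1.2]
gripper_width: 0.674
```

>>> drive_tool([
  [0.01,0,0.06,0],
  [0.01,0,0.12,0],
  [0.01,0,0.16,0],
  [0.01,0,0.178,0],
  [0.01,0,0.178,0],
  [0.01,0,0.178,0],
])

```text
time_s: 37.98
tcp_pos: [0.5722, 0.1456, 0.105]
ee_rot: [[-0.033, -0.999, 0.0], [-0.999, 0.033, 0.0], [-0.0, -0.0, -1.0]]
wrist_force: [0.3, -0.9, -0.3]
gripper_width: 0.674
```

>>> drive_tool([
  [0,0,0,0],
  [0,0,0,0],
  [0,0,0,0],
], fingers=70)

```text
time_s: 38.35
tcp_pos: [0.5722, 0.1456, 0.105]
ee_rot: [[-0.033, -0.999, 0.0], [-0.999, 0.033, 0.0], [-0.0, -0.0, -1.0]]
wrist_force: [0.2, 0.2, -0.5]
gripper_width: 0.799
```

>>> drive_tool([
  [0,0,-0.2,0],
  [0,0,-0.5,0],
  [0,0,-0.9,0],
  [0,0,-0.9,0],
])

```text
time_s: 38.85
tcp_pos: [0.5741, 0.1464, 0.2176]
ee_rot: [[-0.032, -0.999, 0.009], [-0.999, 0.032, 0.004], [-0.004, -0.009, -1.0]]
wrist_force: [-0.6, -0.6, 0.0]
gripper_width: 0.805
```

>>> drive_tool([
  [0.35,0,-0.5,0],
  [0.7,0,-0.8,0],
  [0.7,0,-0.8,0],
  [0.7,0,-0.8,0],
  [0.7,0,-0.8,0],
], fingers=80)

```text
time_s: 39.48
tcp_pos: [0.5688, 0.0621, 0.3069]
ee_rot: [[-0.032, -0.999, -0.003], [-0.999, 0.032, -0.001], [0.001, 0.003, -1.0]]
wrist_force: [-0.1, 0.3, -0.0]
gripper_width: 0.922
```

```bash
python3 - <<'E'
from h import *
s=telemetry.sense();print(s["time_s"],s["tcp_pos"],yaw())
c=cam("wrist");cv2.imwrite("pics/w11.png",c["color"])
u=proj(c,[.5718,.1456,.042]);print(u,circ(c,*u,.042))
p=path([.5,-.05,.29],250);path([.4504,-.395,.25],225,start=p)
E
```

```text
39.475 [0.5687638  0.06212624 0.30693488] -91.85786317827151
[277.65761799 248.34269575] (array([0.5763, 0.1481]), np.float64(61.2), 1080)
[0.477, 0.272, 0.071, 0.079] rows>=2
[0.514, 0.193, 0.071, 0.079] rows>=2
[0.948, -0.198, 0.111, 0.073] rows>=2
[0.909, -0.334, 0.111, 0.073] rows>=2
[0.851, -0.462, 0.111, 0.073] rows>=2
```

>>> drive_tool([
  [0.477,0.272,0.07,0.079],
  [0.477,0.272,0.07,0.079],
  [0.477,0.272,0.07,0.079],
])

```text
time_s: 39.9
tcp_pos: [0.5348, 0.0057, 0.2999]
ee_rot: [[-0.189, -0.982, -0.001], [-0.982, 0.189, -0.0], [0.0, 0.001, -1.0]]
wrist_force: [-0.1, 0.1, 0.2]
gripper_width: 0.916
```

>>> drive_tool([
  [0.514,0.193,0.07,0.079],
  [0.514,0.193,0.07,0.079],
  [0.514,0.193,0.07,0.079],
])

```text
time_s: 40.28
tcp_pos: [0.5011, -0.0502, 0.2921]
ee_rot: [[-0.341, -0.94, 0.001], [-0.94, 0.341, -0.0], [-0.0, -0.001, -1.0]]
wrist_force: [0.8, 0.3, 0.2]
gripper_width: 0.918
```

>>> drive_tool([
  [0.948,-0.198,0.11,0.073],
  [0.948,-0.198,0.11,0.073],
  [0.948,-0.198,0.11,0.073],
])

```text
time_s: 40.65
tcp_pos: [0.4843, -0.1674, 0.2781]
ee_rot: [[-0.477, -0.879, -0.001], [-0.879, 0.477, -0.0], [0.001, 0.001, -1.0]]
wrist_force: [-0.4, 0.0, -0.8]
gripper_width: 0.92
```

>>> drive_tool([
  [0.909,-0.334,0.11,0.073],
  [0.909,-0.334,0.11,0.073],
  [0.909,-0.334,0.11,0.073],
])

```text
time_s: 41.02
tcp_pos: [0.468, -0.2823, 0.2648]
ee_rot: [[-0.6, -0.8, -0.001], [-0.8, 0.6, -0.0], [0.001, 0.001, -1.0]]
wrist_force: [-0.1, 1.1, -0.4]
gripper_width: 0.92
```

>>> drive_tool([
  [0.851,-0.462,0.11,0.073],
  [0.851,-0.462,0.11,0.073],
  [0.851,-0.462,0.11,0.073],
  [0.851,-0.462,0.11,0.073],
  [0.851,-0.462,0.11,0.073],
])

```text
time_s: 41.65
tcp_pos: [0.4517, -0.3943, 0.2529]
ee_rot: [[-0.706, -0.708, 0.001], [-0.708, 0.706, -0.0], [-0.0, -0.001, -1.0]]
wrist_force: [0.1, -0.0, 0.8]
gripper_width: 0.919
```

```bash
python3 - <<'E'
from h import *
s=telemetry.sense();print(s["time_s"],s["tcp_pos"],yaw())
c=cam("wrist");cv2.imwrite("pics/w12.png",c["color"])
for P in ([.4504,-.4012,.01],[.6037,-.1754,.01]):
    u=proj(c,P);print(u)
    if 20<u[0]<540 and 20<u[1]<290:print(circ(c,*u,.01,win=.02))
e=cam("scene");cv2.imwrite("pics/e12.png",e["color"]);u=proj(e,[.4504,-.4012,.01]);print(u,circ(e,*u,.01,tol=.002,win=.02));u=proj(e,[.6037,-.1754,.01]);print(u,circ(e,*u,.01,tol=.002,win=.02))
E
```

```text
41.65 [ 0.45166451 -0.39425876  0.25289738] -134.93592859651352
[274.57234175 179.03606744]
(array([ 0.4504, -0.4017]), np.float64(89.5), 548)
[314.71634941 381.85841907]
[ 92.33557418 284.21181231] (array([ 0.4574, -0.4052]), np.float64(70.0), 386)
[220.23631504 267.37922375] (array([ 0.6017, -0.1774]), np.float64(57.8), 356)
```

>>> drive_tool([
  [0.05,-0.035,0.4,-0.1],
  [0.05,-0.035,0.86,-0.785],
  [0.05,-0.035,0.86,-0.785],
  [0.05,-0.035,0.86,-0.785],
  [0.05,-0.035,0.86,-0.785],
  [0.05,-0.035,0.86,-0.785],
  [0.05,-0.035,0.86,-0.785],
  [0.05,-0.035,0.86,-0.785],
  [0.05,-0.035,0.86,-0.785],
  [0.05,-0.035,0.86,-0.785],
])

```text
time_s: 43.0
tcp_pos: [0.4497, -0.4024, 0.1497]
ee_rot: [[0.706, -0.709, 0.001], [-0.709, -0.706, -0.0], [0.001, -0.0, -1.0]]
wrist_force: [-0.5, 0.3, -0.4]
gripper_width: 0.918
```

>>> drive_tool([
  [0,0,0.3,0],
  [0,0,0.5,0],
  [0,0,0.64,0],
  [0,0,0.64,0],
  [0,0,0.64,0],
  [0,0,0.64,0],
])

```text
time_s: 43.75
tcp_pos: [0.4496, -0.4031, 0.073]
ee_rot: [[0.705, -0.709, 0.001], [-0.709, -0.705, -0.001], [0.001, -0.0, -1.0]]
wrist_force: [0.9, 0.5, 0.0]
gripper_width: 0.916
```

```bash
python3 - <<'E'
from h import *
s=telemetry.sense();print(s["time_s"],s["tcp_pos"],yaw(),s["gripper_width"]*87);plan([.4504,-.4015,.0720])
E
```

```text
43.75 [ 0.44956679 -0.40309332  0.07302973] -45.144920497266796 79.73465257937411
mm [-0.5 -1.7  1. ] frac [-0.005 -0.014  0.009] turn 0.0 deg 0.0
```

>>> drive_tool([
  [-0.005,-0.014,0.008,0],
  [-0.005,-0.014,0.008,0],
  [-0.005,-0.014,0.008,0],
  [-0.005,-0.014,0.008,0],
  [-0.005,-0.014,0.008,0],
  [-0.005,-0.014,0.008,0],
], fingers=50)

```text
time_s: 44.5
tcp_pos: [0.45, -0.4014, 0.0715]
ee_rot: [[0.705, -0.709, -0.0], [-0.709, -0.705, 0.0], [-0.0, 0.0, -1.0]]
wrist_force: [0.2, 0.5, 1.4]
gripper_width: 0.68
```

>>> drive_tool([
  [0,0,0,0],
  [0,0,0,0],
  [0,0,0,0],
], fingers=78)

```text
time_s: 44.88
tcp_pos: [0.4501, -0.4014, 0.0714]
ee_rot: [[0.705, -0.709, -0.0], [-0.709, -0.705, 0.0], [-0.0, -0.0, -1.0]]
wrist_force: [-0.1, -0.3, -0.7]
gripper_width: 0.873
```

>>> drive_tool([
  [0,0,0,0.785],
  [0,0,0,0.785],
  [0,0,0,0.785],
  [0,0,0,0.785],
  [0,0,0,0.785],
  [0,0,0,0.785],
  [0,0,0,0.785],
  [0,0,0,0.785],
  [0,0,0,0.785],
  [0,0,0,0.785],
])

```text
time_s: 46.12
tcp_pos: [0.4501, -0.4014, 0.0714]
ee_rot: [[-0.708, -0.707, 0.0], [-0.707, 0.708, 0.0], [-0.0, 0.0, -1.0]]
wrist_force: [0.1, -0.4, -0.6]
gripper_width: 0.899
```

>>> drive_tool([
  [0,0,0,0],
  [0,0,0,0],
  [0,0,0,0],
  [0,0,0,0],
  [0,0,0,0],
], fingers=50)

```text
time_s: 46.75
tcp_pos: [0.4501, -0.4014, 0.0715]
ee_rot: [[-0.708, -0.706, 0.0], [-0.706, 0.708, -0.0], [-0.0, -0.0, -1.0]]
wrist_force: [-0.0, -1.1, -0.3]
gripper_width: 0.678
```

>>> drive_tool([
  [0,0,-0.3,0],
  [0,0,-0.6,0],
  [0,0,-0.9,0],
  [0,0,-0.9,0],
])

```text
time_s: 47.25
tcp_pos: [0.4514, -0.4022, 0.1828]
ee_rot: [[-0.708, -0.706, 0.006], [-0.706, 0.708, -0.004], [-0.002, -0.007, -1.0]]
wrist_force: [0.5, 0.0, -1.3]
gripper_width: 0.675
```

```bash
python3 - <<'E'
from h import *
s=telemetry.sense();print(s["time_s"],s["tcp_pos"],yaw(),s["gripper_width"]*87)
p=path([.48,-.05,.27],248,start=([.4505,-.4015,.180],yaw())); p=path([.5718,.1456,.25],268,start=p,n=3)
E
```

```text
47.25 [ 0.45141956 -0.4021857   0.18283883] -135.06269677130356 58.748071075504676
[-0.561, 0.475, -0.188, -0.05] rows>=2
[-0.606, 0.416, -0.188, -0.05] rows>=2
[-0.644, 0.353, -0.188, -0.05] rows>=2
[-0.677, 0.287, -0.188, -0.05] rows>=2
[-0.599, -0.033, 0.056, -0.058] rows>=2
[-0.591, -0.102, 0.056, -0.058] rows>=2
[-0.576, -0.17, 0.056, -0.058] rows>=2
```

>>> drive_tool([
  [-0.561,0.475,-0.188,-0.05],
  [-0.561,0.475,-0.188,-0.05],
  [-0.561,0.475,-0.188,-0.05],
])

```text
time_s: 47.62
tcp_pos: [0.4573, -0.3118, 0.2017]
ee_rot: [[-0.632, -0.775, -0.001], [-0.775, 0.632, 0.001], [-0.0, 0.001, -1.0]]
wrist_force: [0.0, -1.5, -0.8]
gripper_width: 0.677
```

>>> drive_tool([
  [-0.606,0.416,-0.188,-0.05],
  [-0.606,0.416,-0.188,-0.05],
  [-0.606,0.416,-0.188,-0.05],
])

```text
time_s: 48.0
tcp_pos: [0.4651, -0.2248, 0.2243]
ee_rot: [[-0.552, -0.834, -0.0], [-0.834, 0.552, 0.0], [-0.0, 0.0, -1.0]]
wrist_force: [0.2, -0.9, -1.4]
gripper_width: 0.682
```

>>> drive_tool([
  [-0.644,0.353,-0.188,-0.05],
  [-0.644,0.353,-0.188,-0.05],
  [-0.644,0.353,-0.188,-0.05],
])

```text
time_s: 48.38
tcp_pos: [0.4729, -0.1377, 0.2468]
ee_rot: [[-0.467, -0.884, -0.0], [-0.884, 0.467, -0.0], [0.0, 0.0, -1.0]]
wrist_force: [0.5, 0.5, -0.6]
gripper_width: 0.676
```

>>> drive_tool([
  [-0.677,0.287,-0.188,-0.05],
  [-0.677,0.287,-0.188,-0.05],
  [-0.677,0.287,-0.188,-0.05],
])

```text
time_s: 48.75
tcp_pos: [0.4806, -0.05, 0.2693]
ee_rot: [[-0.377, -0.926, -0.0], [-0.926, 0.377, -0.0], [0.0, 0.0, -1.0]]
wrist_force: [0.1, -0.3, -0.8]
gripper_width: 0.674
```

>>> drive_tool([
  [-0.599,-0.033,0.056,-0.058],
  [-0.599,-0.033,0.056,-0.058],
  [-0.599,-0.033,0.056,-0.058],
])

```text
time_s: 49.12
tcp_pos: [0.5108, 0.0141, 0.2617]
ee_rot: [[-0.269, -0.963, -0.003], [-0.963, 0.269, -0.001], [0.002, 0.002, -1.0]]
wrist_force: [0.1, 0.0, -0.4]
gripper_width: 0.676
```

>>> drive_tool([
  [-0.591,-0.102,0.056,-0.058],
  [-0.591,-0.102,0.056,-0.058],
  [-0.591,-0.102,0.056,-0.058],
])

```text
time_s: 49.5
tcp_pos: [0.5413, 0.0792, 0.2556]
ee_rot: [[-0.156, -0.988, -0.002], [-0.988, 0.156, -0.001], [0.001, 0.002, -1.0]]
wrist_force: [0.4, -0.5, -0.9]
gripper_width: 0.676
```

>>> drive_tool([
  [-0.576,-0.17,0.056,-0.058],
  [-0.576,-0.17,0.056,-0.058],
  [-0.576,-0.17,0.056,-0.058],
  [-0.576,-0.17,0.056,-0.058],
  [-0.576,-0.17,0.056,-0.058],
])

```text
time_s: 50.12
tcp_pos: [0.5722, 0.1442, 0.25]
ee_rot: [[-0.04, -0.999, 0.0], [-0.999, 0.04, 0.0], [-0.0, -0.0, -1.0]]
wrist_force: [-0.2, -0.3, -0.6]
gripper_width: 0.676
```

```bash
python3 - <<'E'
from h import *
s=telemetry.sense();print(s["time_s"],s["tcp_pos"],yaw(),s["gripper_width"]*87)
plan([.5718,.1456,.16],268)
E
```

```text
50.125 [0.57216288 0.14417976 0.24998257] -92.32025292819972 58.849849394016644
mm [-1.4  0.4 90. ] frac [-0.012  0.004  0.75 ] turn -0.003 deg -0.3
```

>>> drive_tool([
  [-0.008,0.003,0.4,-0.003],
  [-0.008,0.003,0.75,-0.003],
  [-0.008,0.003,0.75,-0.003],
  [-0.008,0.003,0.75,-0.003],
])

```text
time_s: 50.62
tcp_pos: [0.5733, 0.1465, 0.1614]
ee_rot: [[-0.033, -0.999, 0.003], [-0.999, 0.033, 0.001], [-0.001, -0.003, -1.0]]
wrist_force: [-0.0, 0.4, -0.2]
gripper_width: 0.68
```

>>> drive_tool([
  [0,0,0.07,0],
  [0,0,0.14,0],
  [0,0,0.14,0],
  [0,0,0.14,0],
])

```text
time_s: 51.12
tcp_pos: [0.5723, 0.1464, 0.1429]
ee_rot: [[-0.033, -0.999, 0.0], [-0.999, 0.033, -0.0], [0.0, -0.0, -1.0]]
wrist_force: [-0.0, 0.5, 0.1]
gripper_width: 0.681
```

>>> drive_tool([
  [0,0,0.05,0],
  [0,0,0.1,0],
  [0,0,0.14,0],
  [0,0,0.14,0],
  [0,0,0.14,0],
])

```text
time_s: 51.75
tcp_pos: [0.5723, 0.1464, 0.126]
ee_rot: [[-0.033, -0.999, 0.0], [-0.999, 0.033, -0.0], [-0.0, -0.0, -1.0]]
wrist_force: [-0.2, -0.3, -0.2]
gripper_width: 0.678
```

>>> drive_tool([
  [0.006,0,0.04,0],
  [0.006,0,0.07,0],
  [0.006,0,0.1,0],
  [0.006,0,0.1,0],
  [0.006,0,0.1,0],
])

```text
time_s: 52.38
tcp_pos: [0.5722, 0.1457, 0.1139]
ee_rot: [[-0.033, -0.999, -0.0], [-0.999, 0.033, -0.0], [0.0, 0.0, -1.0]]
wrist_force: [0.2, 0.9, -0.2]
gripper_width: 0.679
```

>>> drive_tool([
  [0,0,0,0],
  [0,0,0,0],
  [0,0,0,0],
], fingers=70)

```text
time_s: 52.75
tcp_pos: [0.5723, 0.1457, 0.1141]
ee_rot: [[-0.033, -0.999, 0.0], [-0.999, 0.033, 0.0], [-0.0, -0.0, -1.0]]
wrist_force: [-0.0, -0.8, 0.7]
gripper_width: 0.8
```

>>> drive_tool([
  [0,0,-0.2,0],
  [0,0,-0.5,0],
  [0,0,-0.9,0],
  [0,0,-0.9,0],
])

```text
time_s: 53.25
tcp_pos: [0.5742, 0.1465, 0.2268]
ee_rot: [[-0.032, -0.999, 0.009], [-0.999, 0.032, 0.004], [-0.004, -0.009, -1.0]]
wrist_force: [-1.0, 0.3, -0.5]
gripper_width: 0.802
```

>>> drive_tool([
  [0.35,0,-0.4,0],
  [0.7,0,-0.7,0],
  [0.7,0,-0.7,0],
  [0.7,0,-0.7,0],
  [0.7,0,-0.7,0],
], fingers=80)

```text
time_s: 53.88
tcp_pos: [0.5689, 0.0623, 0.3042]
ee_rot: [[-0.032, -0.999, -0.003], [-0.999, 0.032, -0.001], [0.001, 0.003, -1.0]]
wrist_force: [0.2, 0.5, -0.0]
gripper_width: 0.92
```

```bash
python3 - <<'E'
from h import *
s=telemetry.sense();print(s["time_s"],s["tcp_pos"],yaw())
c=cam("wrist");cv2.imwrite("pics/w13.png",c["color"])
u=proj(c,[.5718,.1456,.052]);print(u,circ(c,*u,.052))
e=cam("scene");cv2.imwrite("pics/e13.png",e["color"]);d=cam("side")
for k in (e,d): u=proj(k,[.6037,-.1754,.01]);print(u,circ(k,*u,.01,tol=.002,win=.03,step=.001))
p=path([.55,-.04,.29],258);path([.6037,-.165,.24],248,start=p)
E
```

```text
53.875 [0.56891385 0.06231484 0.30415102] -91.84643105001494
[277.81645989 252.78612434] (array([0.5748, 0.1446]), np.float64(83.4), 1062)
[220.23631504 267.37922375] (array([ 0.6017, -0.1774]), np.float64(60.5), 299)
[322.84726042 258.12561824] (array([ 0.6027, -0.1764]), np.float64(40.1), 184)
[0.858, 0.133, 0.123, 0.089] rows>=2
[0.463, -0.327, 0.208, 0.044] rows>=2
[0.433, -0.366, 0.208, 0.044] rows>=2
```

>>> drive_tool([
  [0.858,0.133,0.12,0.089],
  [0.858,0.133,0.12,0.089],
  [0.858,0.133,0.12,0.089],
])

```text
time_s: 54.4
tcp_pos: [0.5492, -0.0425, 0.2906]
ee_rot: [[-0.212, -0.977, -0.002], [-0.977, 0.212, -0.0], [0.001, 0.002, -1.0]]
wrist_force: [0.0, -0.4, 0.2]
gripper_width: 0.919
```

>>> drive_tool([
  [0.463,-0.327,0.21,0.044],
  [0.463,-0.327,0.21,0.044],
  [0.463,-0.327,0.21,0.044],
])

```text
time_s: 54.78
tcp_pos: [0.5771, -0.103, 0.2656]
ee_rot: [[-0.295, -0.956, -0.001], [-0.956, 0.295, -0.0], [0.0, 0.001, -1.0]]
wrist_force: [-1.0, 1.3, 0.4]
gripper_width: 0.919
```

>>> drive_tool([
  [0.433,-0.366,0.21,0.044],
  [0.433,-0.366,0.21,0.044],
  [0.433,-0.366,0.21,0.044],
  [0.433,-0.366,0.21,0.044],
  [0.433,-0.366,0.21,0.044],
])

```text
time_s: 55.4
tcp_pos: [0.6035, -0.1647, 0.2422]
ee_rot: [[-0.376, -0.927, 0.002], [-0.927, 0.376, 0.0], [-0.001, -0.001, -1.0]]
wrist_force: [0.1, -0.0, 0.4]
gripper_width: 0.922
```

```bash
python3 - <<'E'
from h import *
s=telemetry.sense();print(s["time_s"],s["tcp_pos"],yaw())
c=cam("wrist");cv2.imwrite("pics/w14.png",c["color"])
u=proj(c,[.603,-.1757,.01]);print(u);q=circ(c,*u,.01,win=.02);print(q,circ(c,*u,.01,R=.019));
plan([*q[0],.15])
E
```

```text
55.4 [ 0.60348998 -0.16465824  0.24218777] -112.07298711389132
[275.13718846 176.77430823]
(array([ 0.604 , -0.1752]), np.float64(103.1), 842) (array([ 0.6035, -0.1762]), np.float64(104.7), 842)
mm [ 9.5 -4.3 92.1] frac [ 0.079 -0.035  0.767] turn 0.0 deg 0.0
```

>>> drive_tool([
  [0.082,-0.035,0.4,-0.1],
  [0.082,-0.035,0.77,-0.785],
  [0.082,-0.035,0.77,-0.785],
  [0.082,-0.035,0.77,-0.785],
  [0.082,-0.035,0.77,-0.785],
  [0.082,-0.035,0.77,-0.785],
  [0.082,-0.035,0.77,-0.785],
  [0.082,-0.035,0.77,-0.785],
  [0.082,-0.035,0.77,-0.785],
  [0.082,-0.035,0.77,-0.785],
])

```text
time_s: 56.7
tcp_pos: [0.6038, -0.1761, 0.1492]
ee_rot: [[0.926, -0.378, 0.001], [-0.378, -0.926, -0.0], [0.001, -0.0, -1.0]]
wrist_force: [-0.2, 0.2, 0.3]
gripper_width: 0.919
```

>>> drive_tool([
  [0,0,0.3,0],
  [0,0,0.5,0],
  [0,0,0.64,0],
  [0,0,0.64,0],
  [0,0,0.64,0],
  [0,0,0.64,0],
])

```text
time_s: 57.45
tcp_pos: [0.6039, -0.1766, 0.0725]
ee_rot: [[0.926, -0.378, 0.001], [-0.378, -0.926, -0.0], [0.001, -0.0, -1.0]]
wrist_force: [0.4, 0.1, 0.3]
gripper_width: 0.918
```

```bash
python3 - <<'E'
from h import *
s=telemetry.sense();print(s["time_s"],s["tcp_pos"],yaw(),s["gripper_width"]*87);plan([.6037,-.1757,.0720])
E
```

```text
57.45 [ 0.6038761  -0.17655838  0.07248531] -22.23244816066637 79.90549019144666
mm [-0.5 -0.7  0.5] frac [-0.004 -0.006  0.004] turn 0.0 deg 0.0
```

>>> drive_tool([
  [-0.004,-0.006,0,0],
  [-0.004,-0.006,0,0],
  [-0.004,-0.006,0,0],
  [-0.004,-0.006,0,0],
  [-0.004,-0.006,0,0],
  [-0.004,-0.006,0,0],
], fingers=50)

```text
time_s: 58.2
tcp_pos: [0.6035, -0.1757, 0.072]
ee_rot: [[0.926, -0.378, -0.0], [-0.378, -0.926, -0.0], [0.0, 0.0, -1.0]]
wrist_force: [-1.0, 0.1, 2.1]
gripper_width: 0.676
```

>>> drive_tool([
  [0,0,0,0],
  [0,0,0,0],
  [0,0,0,0],
], fingers=78)

```text
time_s: 58.58
tcp_pos: [0.6034, -0.1757, 0.0718]
ee_rot: [[0.926, -0.378, -0.0], [-0.378, -0.926, 0.0], [-0.0, 0.0, -1.0]]
wrist_force: [-0.2, -0.2, -0.5]
gripper_width: 0.87
```

>>> drive_tool([
  [0,0,0,0.785],
  [0,0,0,0.785],
  [0,0,0,0.785],
  [0,0,0,0.785],
  [0,0,0,0.785],
  [0,0,0,0.785],
  [0,0,0,0.785],
  [0,0,0,0.785],
  [0,0,0,0.785],
  [0,0,0,0.785],
])

```text
time_s: 59.82
tcp_pos: [0.6035, -0.1757, 0.0718]
ee_rot: [[-0.377, -0.926, -0.0], [-0.926, 0.377, 0.0], [0.0, 0.0, -1.0]]
wrist_force: [-0.1, 0.2, -0.4]
gripper_width: 0.896
```

>>> drive_tool([
  [0,0,0,0],
  [0,0,0,0],
  [0,0,0,0],
  [0,0,0,0],
  [0,0,0,0],
], fingers=50)

```text
time_s: 60.45
tcp_pos: [0.6035, -0.1757, 0.0719]
ee_rot: [[-0.377, -0.926, 0.0], [-0.926, 0.377, -0.0], [-0.0, -0.0, -1.0]]
wrist_force: [-0.4, -0.1, 0.7]
gripper_width: 0.669
```

>>> drive_tool([
  [0,0,-0.3,0],
  [0,0,-0.6,0],
  [0,0,-0.9,0],
  [0,0,-0.9,0],
])

```text
time_s: 60.95
tcp_pos: [0.6051, -0.1759, 0.1835]
ee_rot: [[-0.377, -0.926, 0.007], [-0.926, 0.377, -0.001], [-0.002, -0.007, -1.0]]
wrist_force: [0.1, -0.1, -0.7]
gripper_width: 0.675
```

```bash
python3 - <<'E'
from h import *
s=telemetry.sense();print(s["time_s"],s["tcp_pos"],yaw(),s["gripper_width"]*87)
p=path([.56,-.04,.27],258,start=([.6037,-.1757,.180],yaw())); p=path([.5722,.1457,.25],268,start=p,n=2)
E
```

```text
60.95 [ 0.60507775 -0.17588055  0.18351253] -112.14539865309573 58.754800060984905
[-0.455, 0.382, -0.375, -0.044] rows>=2
[-0.487, 0.34, -0.375, -0.044] rows>=2
[-0.767, 0.111, 0.083, -0.044] rows>=2
[-0.774, 0.044, 0.083, -0.044] rows>=2
```

>>> drive_tool([
  [-0.455,0.382,-0.375,-0.044],
  [-0.455,0.382,-0.375,-0.044],
  [-0.455,0.382,-0.375,-0.044],
])

```text
time_s: 61.32
tcp_pos: [0.5815, -0.1067, 0.2253]
ee_rot: [[-0.293, -0.956, 0.001], [-0.956, 0.293, 0.0], [-0.001, -0.001, -1.0]]
wrist_force: [-0.2, 0.1, 0.0]
gripper_width: 0.672
```

>>> drive_tool([
  [-0.487,0.34,-0.375,-0.044],
  [-0.487,0.34,-0.375,-0.044],
  [-0.487,0.34,-0.375,-0.044],
])

```text
time_s: 61.7
tcp_pos: [0.5599, -0.0395, 0.2699]
ee_rot: [[-0.209, -0.978, 0.001], [-0.978, 0.209, 0.0], [-0.0, -0.0, -1.0]]
wrist_force: [-0.4, 0.4, -0.5]
gripper_width: 0.677
```

>>> drive_tool([
  [-0.767,0.111,0.083,-0.044],
  [-0.767,0.111,0.083,-0.044],
  [-0.767,0.111,0.083,-0.044],
])

```text
time_s: 62.08
tcp_pos: [0.5661, 0.0534, 0.2577]
ee_rot: [[-0.122, -0.993, -0.004], [-0.993, 0.122, -0.001], [0.001, 0.003, -1.0]]
wrist_force: [-0.5, -0.6, -0.8]
gripper_width: 0.675
```

>>> drive_tool([
  [-0.774,0.044,0.083,-0.044],
  [-0.774,0.044,0.083,-0.044],
  [-0.774,0.044,0.083,-0.044],
  [-0.774,0.044,0.083,-0.044],
  [-0.774,0.044,0.083,-0.044],
])

```text
time_s: 62.7
tcp_pos: [0.5723, 0.1441, 0.2499]
ee_rot: [[-0.037, -0.999, -0.0], [-0.999, 0.037, -0.0], [0.0, 0.0, -1.0]]
wrist_force: [-0.1, -0.2, -0.0]
gripper_width: 0.676
```

```bash
python3 - <<'E'
from h import *
s=telemetry.sense();print(s["time_s"],s["tcp_pos"],yaw(),s["gripper_width"]*87)
plan([.5722,.1453,.16],268)
E
```

```text
62.7 [0.57234028 0.14410053 0.24990511] -92.12811783682696 58.8125454652001
mm [-1.2  0.1 89.9] frac [-0.01   0.001  0.749] turn -0.001 deg -0.1
```

>>> drive_tool([
  [-0.005,0,0.4,0],
  [-0.005,0,0.75,0],
  [-0.005,0,0.75,0],
  [-0.005,0,0.75,0],
  [-0.005,0,0.75,0],
])

```text
time_s: 63.32
tcp_pos: [0.5735, 0.1466, 0.1624]
ee_rot: [[-0.035, -0.999, 0.004], [-0.999, 0.035, 0.002], [-0.002, -0.004, -1.0]]
wrist_force: [0.2, 0.0, -0.5]
gripper_width: 0.674
```

>>> drive_tool([
  [0,0,0.07,0],
  [0,0,0.14,0],
  [0,0,0.14,0],
  [0,0,0.14,0],
])

```text
time_s: 63.82
tcp_pos: [0.5724, 0.1463, 0.1431]
ee_rot: [[-0.035, -0.999, -0.0], [-0.999, 0.035, -0.0], [0.0, 0.0, -1.0]]
wrist_force: [0.6, -0.1, 0.2]
gripper_width: 0.68
```

>>> drive_tool([
  [0,0,0.05,0],
  [0,0,0.1,0],
  [0,0,0.145,0],
  [0,0,0.145,0],
  [0,0,0.145,0],
])

```text
time_s: 64.45
tcp_pos: [0.5724, 0.1463, 0.1258]
ee_rot: [[-0.035, -0.999, 0.0], [-0.999, 0.035, -0.0], [0.0, -0.0, -1.0]]
wrist_force: [-0.5, -0.9, -0.4]
gripper_width: 0.676
```

>>> drive_tool([
  [0.004,0,0.012,0],
  [0.004,0,0.012,0],
  [0.004,0,0.012,0],
])

```text
time_s: 64.82
tcp_pos: [0.5723, 0.1458, 0.1245]
ee_rot: [[-0.035, -0.999, 0.0], [-0.999, 0.035, 0.0], [-0.0, -0.0, -1.0]]
wrist_force: [0.1, 0.7, -0.6]
gripper_width: 0.669
```

>>> drive_tool([
  [0,0,0.006,0],
  [0,0,0.012,0],
  [0,0,0.012,0],
  [0,0,0.012,0],
])

```text
time_s: 65.32
tcp_pos: [0.5724, 0.1458, 0.1238]
ee_rot: [[-0.035, -0.999, 0.0], [-0.999, 0.035, 0.0], [-0.0, -0.0, -1.0]]
wrist_force: [-2.0, -0.4, 5.3]
gripper_width: 0.676
```

>>> drive_tool([
  [0,0,0,0],
  [0,0,0,0],
  [0,0,0,0],
], fingers=70)

```text
time_s: 65.7
tcp_pos: [0.5722, 0.1457, 0.1226]
ee_rot: [[-0.035, -0.999, -0.0], [-0.999, 0.035, -0.0], [0.0, 0.0, -1.0]]
wrist_force: [-0.7, 0.3, 0.2]
gripper_width: 0.798
```

>>> drive_tool([
  [0,0,-0.2,0],
  [0,0,-0.5,0],
  [0,0,-0.9,0],
  [0,0,-0.9,0],
])

```text
time_s: 66.2
tcp_pos: [0.5743, 0.1466, 0.2354]
ee_rot: [[-0.034, -0.999, 0.009], [-0.999, 0.034, 0.004], [-0.004, -0.009, -1.0]]
wrist_force: [-0.7, -0.2, -0.9]
gripper_width: 0.803
```

>>> drive_tool([
  [0.35,0,-0.4,0],
  [0.7,0,-0.6,0],
  [0.7,0,-0.6,0],
  [0.7,0,-0.6,0],
  [0.7,0,-0.6,0],
], fingers=0)

```text
time_s: 66.82
tcp_pos: [0.569, 0.0626, 0.3013]
ee_rot: [[-0.034, -0.999, -0.003], [-0.999, 0.034, -0.001], [0.001, 0.003, -1.0]]
wrist_force: [0.0, 0.1, -0.5]
gripper_width: 0.325
```

```bash
python3 - <<'E'
from h import *
s=telemetry.sense();print(s["time_s"],s["tcp_pos"],yaw())
c=cam("wrist");e=cam("scene")
u=proj(c,[.5722,.1455,.062]);print(u,circ(c,*u,.062),circ(c,*u,.062,R=.019))
u=proj(e,[.5722,.1455,.062]);print(u,circ(e,*u,.062,tol=.0015),circ(e,*u,.062,R=.019,tol=.0015))
p=proj(e,[.5,.09,.09]).astype(int)
b=cv2.resize(e["color"][100:240,235:385],(428,400),interpolation=cv2.INTER_CUBIC)
a=cv2.resize(c["color"][140:290,205:345],(372,400),interpolation=cv2.INTER_CUBIC)
cv2.imwrite("pics/m15.png",np.hstack([b,a]));np.save("pics/c15.npy",{k:v for k,v in c.items()},allow_pickle=True)
E
```

```text
66.825 [0.56896019 0.06255585 0.30132001] -91.95390962978438
[277.73372283 257.425547  ] (array([0.5722, 0.1465]), np.float64(95.7), 1438) (array([0.5727, 0.146 ]), np.float64(51.9), 1438)
[311.20542834 176.16148614] (array([0.5702, 0.1445]), np.float64(33.6), 599) (array([0.5802, 0.139 ]), np.float64(20.8), 599)
```

View pics/m15.png

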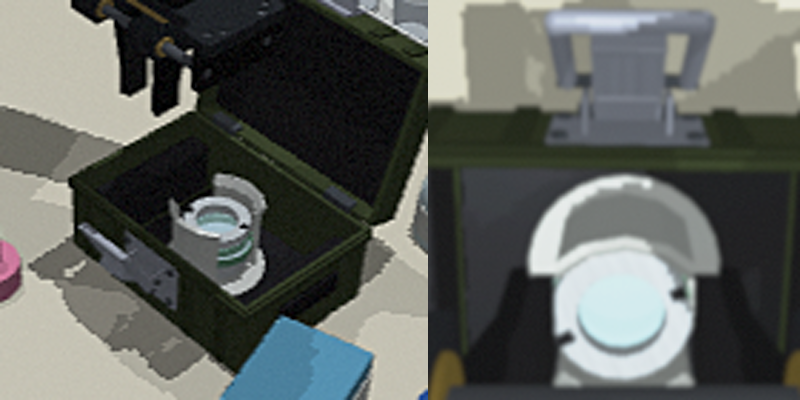

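```bash
cat > lid.py <<'E'
import numpy as np
def pos(th,d=.125,f=.0095,pen=0):  # TCP in case frame (x,z)
    return np.array([.075-d*np.cos(th)+(.036-pen)*np.sin(th)+f, .08+d*np.sin(th)+(.036-pen)*np.cos(th)+.07])
E
python3 - <<'E'
from h import *
from lid import *
ax=np.array([np.cos(np.radians(88)),np.sin(np.radians(88))]);C=np.array([.572,.145])
p=path([.572,.10,.375],None);B=C+ax*.185;p=path([*B,.375],None,start=p);path([*B,.28],None,start=p)
print(B)
th=np.linspace(1.85,-.03,31);P=np.array([pos(t) for t in th]);
print(pos(1.85),pos(1.7),pos(1.0),pos(0))
prev=np.array([.185,.275])
for k in range(0,31,8):
    seg=P[k:k+8];print([[round(-(q[0]-prev[0])/.12,2),0,round(-(q[1]-prev[1])/.12,2),0] for q in seg]);prev=seg[-1]
E
```

```text
[-0.312, -0.013, -0.611, -0.0] rows>=2
[-0.958, 0.006, 0.0, -0.0] rows>=2
[-0.958, 0.006, 0.0, -0.0] rows>=2
[0.0, 0.0, 0.792, -0.0] rows>=2
[0.57845641 0.3298873 ]
[0.15355469 0.26023815] [0.13630549 0.2693197 ] [0.04725517 0.27463476] [-0.0405  0.186 ]
[[np.float64(0.26), 0, np.float64(0.12), 0], [np.float64(0.32), 0, np.float64(0.09), 0], [np.float64(0.38), 0, np.float64(0.06), 0], [np.float64(0.44), 0, np.float64(0.03), 0], [np.float64(0.51), 0, np.float64(0.01), 0], [np.float64(0.57), 0, np.float64(-0.01), 0], [np.float64(0.64), 0, np.float64(-0.02), 0], [np.float64(0.71), 0, np.float64(-0.03), 0]]
[[np.float64(0.07), 0, np.float64(-0.01), 0], [np.float64(0.14), 0, np.float64(-0.01), 0], [np.float64(0.2), 0, np.float64(-0.01), 0], [np.float64(0.27), 0, np.float64(0.0), 0], [np.float64(0.34), 0, np.float64(0.01), 0], [np.float64(0.4), 0, np.float64(0.03), 0], [np.float64(0.47), 0, np.float64(0.05), 0], [np.float64(0.53), 0, np.float64(0.07), 0]]
[[np.float64(0.06), 0, np.float64(0.03), 0], [np.float64(0.12), 0, np.float64(0.06), 0], [np.float64(0.18), 0, np.float64(0.09), 0], [np.float64(0.24), 0, np.float64(0.13), 0], [np.float64(0.29), 0, np.float64(0.17), 0], [np.float64(0.34), 0, np.float64(0.22), 0], [np.float64(0.39), 0, np.float64(0.27), 0], [np.float64(0.43), 0, np.float64(0.32), 0]]
[[np.float64(0.04), 0, np.float64(0.05), 0], [np.float64(0.08), 0, np.float64(0.11), 0], [np.float64(0.11), 0, np.float64(0.17), 0], [np.float64(0.14), 0, np.float64(0.23), 0], [np.float64(0.17), 0, np.float64(0.29), 0], [np.float64(0.19), 0, np.float64(0.36), 0], [np.float64(0.21), 0, np.float64(0.42), 0]]
```

>>> drive_tool([
  [-0.15,-0.01,-0.3,0],
  [-0.31,-0.01,-0.61,0],
  [-0.31,-0.01,-0.61,0],
  [-0.31,-0.01,-0.61,0],
], fingers=0)

```text
time_s: 67.42
tcp_pos: [0.5714, 0.0994, 0.3749]
ee_rot: [[-0.034, -0.999, -0.002], [-0.999, 0.034, -0.0], [0.0, 0.002, -1.0]]
wrist_force: [0.3, 0.3, -1.3]
gripper_width: 0.003
```

>>> drive_tool([
  [-0.48,0,0,0],
  [-0.95,0.006,0,0],
  [-0.95,0.006,0,0],
  [-0.95,0.006,0,0],
])

```text
time_s: 67.92
tcp_pos: [0.5748, 0.2126, 0.3746]
ee_rot: [[-0.035, -0.999, -0.003], [-0.999, 0.035, -0.002], [0.002, 0.003, -1.0]]
wrist_force: [-1.5, 0.2, -0.3]
gripper_width: 0.001
```

>>> drive_tool([
  [-0.48,0,0,0],
  [-0.96,0.006,0,0],
  [-0.96,0.006,0,0],
  [-0.96,0.006,0,0],
])

```text
time_s: 68.42
tcp_pos: [0.5786, 0.3269, 0.3757]
ee_rot: [[-0.036, -0.999, -0.001], [-0.999, 0.036, -0.001], [0.001, 0.001, -1.0]]
wrist_force: [0.8, -1.1, -0.3]
gripper_width: 0.002
```

>>> drive_tool([
  [0,0,0.4,0],
  [0,0,0.8,0],
  [0,0,0.83,0],
  [0,0,0.83,0],
  [0,0,0.83,0],
])

```text
time_s: 69.05
tcp_pos: [0.5795, 0.3282, 0.2796]
ee_rot: [[-0.035, -0.999, 0.004], [-0.999, 0.035, 0.003], [-0.003, -0.004, -1.0]]
wrist_force: [-0.4, 0.1, -0.1]
gripper_width: 0.004
```

```bash
python3 - <<'E'
from h import *
s=telemetry.sense();print(s["time_s"],s["tcp_pos"],yaw(),s["wrist_force"])
ax=np.array([np.cos(np.radians(88)),np.sin(np.radians(88))]);C=np.array([.572,.145]);d=s["tcp_pos"][:2]-C;print("case x,y",d@ax,d@[-ax[1],ax[0]])
E
```

```text
69.05 [0.57945357 0.32820356 0.27964893] -92.02062868944274 [-0.42529903  0.07190095 -0.08643881]
case x,y 0.18335208525219315 -0.0010553207024522958
```

Now push the lid over.

>>> drive_tool([
  [0.12,0,0,0],
  [0.24,0,0,0],
  [0.32,0,0,0],
  [0.38,0,0,0],
  [0.44,0,0,0],
  [0.51,0,0,0],
  [0.57,0,-0.01,0],
  [0.64,0,-0.02,0],
  [0.71,0,-0.03,0],
])

```text
time_s: 70.18
tcp_pos: [0.5759, 0.2427, 0.2812]
ee_rot: [[-0.035, -0.999, 0.002], [-0.999, 0.035, 0.001], [-0.001, -0.002, -1.0]]
wrist_force: [0.4, 4.5, 3.4]
gripper_width: 0.005
```

>>> drive_tool([
  [0.07,0,-0.01,0],
  [0.14,0,-0.01,0],
  [0.2,0,-0.01,0],
  [0.27,0,0,0],
  [0.34,0,0.01,0],
  [0.4,0,0.03,0],
  [0.47,0,0.05,0],
  [0.53,0,0.07,0],
])

```text
time_s: 71.18
tcp_pos: [0.5726, 0.1787, 0.271]
ee_rot: [[-0.035, -0.999, -0.002], [-0.999, 0.035, -0.0], [0.0, 0.002, -1.0]]
wrist_force: [-0.4, 2.6, 0.4]
gripper_width: 0.002
```

>>> drive_tool([
  [0.06,0,0.03,0],
  [0.12,0,0.06,0],
  [0.18,0,0.09,0],
  [0.24,0,0.13,0],
  [0.29,0,0.17,0],
  [0.34,0,0.22,0],
  [0.39,0,0.27,0],
  [0.43,0,0.32,0],
])

```text
time_s: 72.18
tcp_pos: [0.5712, 0.1271, 0.2329]
ee_rot: [[-0.035, -0.999, -0.001], [-0.999, 0.035, -0.001], [0.001, 0.001, -1.0]]
wrist_force: [-0.9, -0.3, 1.5]
gripper_width: 0.005
```

```bash
python3 - <<'E'
from h import *
s=telemetry.sense();print(s["time_s"],s["tcp_pos"],yaw(),s["wrist_force"])
e=cam("scene");d=cam("side");cv2.imwrite("pics/e16.png",e["color"])
ax=np.array([np.cos(np.radians(88)),np.sin(np.radians(88))]);C=np.array([.572,.145]);d=s["tcp_pos"][:2]-C;print("case x,y",d@ax,d@[-ax[1],ax[0]])
E
```

```text
72.175 [0.57123249 0.12714126 0.23288373] -92.01156497756857 [-0.90742007 -0.31778143  1.47324607]
case x,y -0.017874646590349853 0.00014378138978528974
```

>>> drive_tool([
  [0.04,0,0.05,0],
  [0.08,0,0.11,0],
  [0.11,0,0.17,0],
  [0.14,0,0.23,0],
  [0.17,0,0.29,0],
  [0.19,0,0.36,0],
  [0.21,0,0.4,0],
  [0.21,0,0.4,0],
])

```text
time_s: 73.28
tcp_pos: [0.5703, 0.1025, 0.1849]
ee_rot: [[-0.035, -0.999, -0.001], [-0.999, 0.035, -0.0], [0.0, 0.001, -1.0]]
wrist_force: [0.2, 0.5, 0.2]
gripper_width: 0.004
```

>>> drive_tool([
  [0,0,0.02,0],
  [0,0,0.04,0],
  [0,0,0.04,0],
  [0,0,0.04,0],
])

```text
time_s: 73.78
tcp_pos: [0.5706, 0.1027, 0.184]
ee_rot: [[-0.034, -0.999, 0.002], [-0.999, 0.034, -0.0], [0.0, -0.002, -1.0]]
wrist_force: [-6.5, 0.2, 16.1]
gripper_width: 0.002
```

>>> drive_tool([
  [0,0,-0.5,0],
  [0.3,0,-0.8,0],
  [0.6,0,-0.8,0],
  [0.6,0,-0.8,0],
  [0.6,0,-0.8,0],
])

```text
time_s: 74.4
tcp_pos: [0.5679, 0.0308, 0.2762]
ee_rot: [[-0.035, -0.999, -0.001], [-0.999, 0.035, 0.0], [-0.0, 0.001, -1.0]]
wrist_force: [-0.1, 0.5, 1.2]
gripper_width: 0.007
```

```bash
python3 - <<'E'
from h import *
s=telemetry.sense();print(s["time_s"],s["tcp_pos"],yaw(),s["wrist_force"])
c=cam("wrist");e=cam("scene");d=cam("side")
b=cv2.resize(e["color"][120:230,240:340],(273,300),interpolation=cv2.INTER_CUBIC)
b2=cv2.resize(d["color"][150:260,190:290],(273,300),interpolation=cv2.INTER_CUBIC)
cv2.imwrite("pics/m17.png",np.hstack([np.vstack([b,b2]),cv2.resize(c["color"],(520,600))]))
E
```

```text
74.4 [0.56786158 0.03083897 0.27618101] -92.01699869258911 [-0.10501738  0.53131514  1.1822293 ]
```

View pics/m17.png

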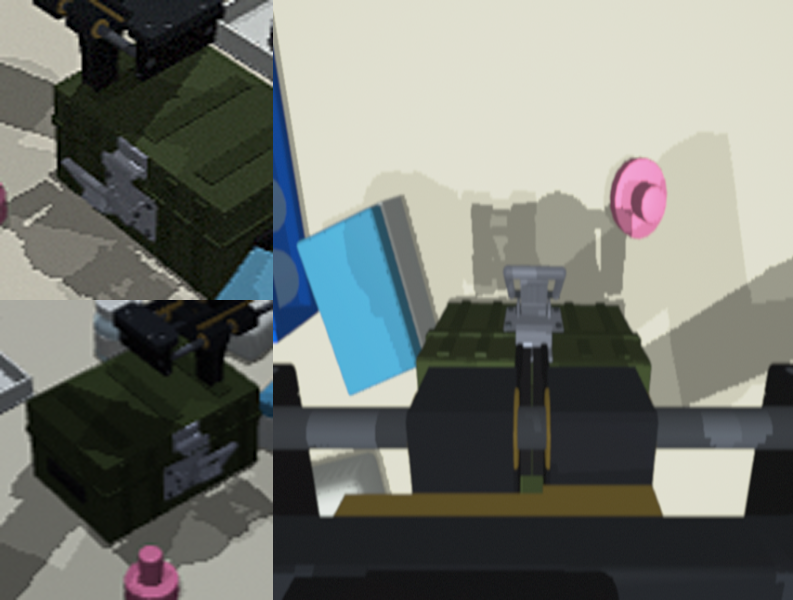

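```bash
cat >> lid.py <<'E'
ax=np.array([np.cos(np.radians(88)),np.sin(np.radians(88))]);ay=np.array([-ax[1],ax[0]]);C=np.array([.572,.145])
def W(x,y,z): return np.r_[C+ax*x+ay*y,z]
def latch(a,lam):
    L=np.array([-.087,.052]);l=np.array([-np.sin(a),-np.cos(a)]);m=np.array([np.cos(a),-np.sin(a)])
    P=L+.0135*l+.0036*m;return L+.042*l,L+.042*l-.0125*m,P,P+.062*np.array([np.sin(lam),np.cos(lam)])  # tip, lip, P, bar
E
python3 - <<'E'
from h import *
from lid import *
s=telemetry.sense();c=cam("wrist");d=s["tcp_pos"][:2]-C;print("tcp case",d@ax,d@ay,s["tcp_pos"][2])
for a in (1.95,2.05,2.15,2.25,2.3):
    t,lip,P,b=latch(a,a-2.65);print(a,b.round(4),lip.round(4),proj(c,W(b[0],0,b[1])).round(1),proj(c,W(t[0],0,t[1])).round(1))
print("keeper front px",proj(c,W(-.096,0,.106)),"lid front edge",proj(c,W(-.075,0,.114)))
E
```

```text
tcp case -0.11358553608970097 2.252520322920775e-05 0.2760425589067033
1.95 [-0.1408  0.1011] [-0.1214  0.0792] [278.6 171.5] [278.5 180.1]
2.05 [-0.1356  0.1062] [-0.1185  0.0825] [278.6 178.9] [278.5 182.9]
2.15 [-0.13    0.1108] [-0.1153  0.0855] [278.6 186.9] [278.5 186. ]
2.25 [-0.1239  0.1148] [-0.1118  0.0881] [278.6 195.4] [278.5 189.4]
2.3 [-0.1207  0.1166] [-0.11    0.0893] [278.6 199.8] [278.5 191.3]
keeper front px [278.53687475 224.00074516] lid front edge [278.52925231 250.2909934 ]
```

>>> drive_tool([
  [0.22,0,0,0],
  [0.44,0,0,0],
  [0.44,0,0,0],
  [0.44,0,0,0],
], fingers=0)

```text
time_s: 75.1
tcp_pos: [0.5663, -0.0215, 0.2764]
ee_rot: [[-0.034, -0.999, -0.0], [-0.999, 0.034, 0.0], [-0.0, 0.0, -1.0]]
wrist_force: [-0.3, 0.1, -0.0]
gripper_width: 0.004
```

>>> drive_tool([
  [0,0,0.4,0],
  [0,0,0.7,0],
  [0,0,0.84,0],
  [0,0,0.84,0],
  [0,0,0.84,0],
])

```text
time_s: 75.72
tcp_pos: [0.5669, -0.0214, 0.1767]
ee_rot: [[-0.034, -0.999, 0.002], [-0.999, 0.034, 0.0], [-0.0, -0.002, -1.0]]
wrist_force: [-0.1, 0.8, -0.4]
gripper_width: 0.004
```

```bash
python3 - <<'E'
from h import *
from lid import *
s=telemetry.sense();d=s["tcp_pos"][:2]-C;print(s["time_s"],"tcp case",d@ax,d@ay,s["tcp_pos"][2],s["wrist_force"],yaw())
E
```

```text
75.725 tcp case -0.1665153671367166 -0.0007056031257859927 0.1766582959661438 [-0.11668776  0.75528035 -0.42471161] -91.9418906966106
```

>>> drive_tool([
  [-0.1,0,0,0],
  [-0.2,0,0,0],
  [-0.28,0,-0.02,0],
  [-0.36,0,-0.035,0],
  [-0.42,0,-0.04,0],
  [-0.48,0,-0.04,0],
  [-0.53,0,-0.04,0],
  [-0.56,0,-0.04,0],
  [-0.58,0,-0.04,0],
  [-0.58,0,-0.04,0],
])

```text
time_s: 76.97
tcp_pos: [0.5686, 0.0475, 0.1805]
ee_rot: [[-0.035, -0.999, -0.0], [-0.999, 0.035, -0.0], [0.0, 0.0, -1.0]]
wrist_force: [-1.3, -0.4, -0.3]
gripper_width: 0.007
```

```bash
python3 - <<'E'
from h import *
from lid import *
s=telemetry.sense();d=s["tcp_pos"][:2]-C;print(s["time_s"],"tcp case",d@ax,d@ay,s["tcp_pos"][2],s["wrist_force"],yaw())
E
```

```text
76.975 tcp case -0.09759488119890337 2.791809778638497e-05 0.18049116113076688 [-1.32198464 -0.43758042 -0.33979131] -92.00604895311022
```

>>> drive_tool([
  [0.15,0,0,0],
  [0.3,0,0,0],
  [0.45,0,0,0],
  [0.57,0,0,0],
  [0.57,0,0,0],
])

```text
time_s: 77.6
tcp_pos: [0.5661, -0.0223, 0.1805]
ee_rot: [[-0.037, -0.999, -0.0], [-0.999, 0.037, -0.0], [0.0, 0.0, -1.0]]
wrist_force: [0.0, -0.5, -0.2]
gripper_width: -0.0
```

>>> drive_tool([
  [0,0,-0.4,0],
  [-0.2,0,-0.8,0],
  [-0.44,0,-0.8,0],
  [-0.44,0,-0.8,0],
  [-0.44,0,-0.8,0],
])

```text
time_s: 78.22
tcp_pos: [0.5677, 0.0319, 0.276]
ee_rot: [[-0.034, -0.999, -0.001], [-0.999, 0.034, -0.0], [0.0, 0.001, -1.0]]
wrist_force: [0.2, 0.2, 0.2]
gripper_width: 0.002
```

```bash
python3 - <<'E'
from h import *
from lid import *
s=telemetry.sense();d=s["tcp_pos"][:2]-C;print(s["time_s"],"tcp case",d@ax,d@ay,s["tcp_pos"][2])
c=cam("wrist");cv2.imwrite("pics/w18.png",c["color"]);g=cv2.cvtColor(c["color"],cv2.COLOR_BGR2GRAY)
old=cv2.cvtColor(cv2.imread("pics/m17.png"),cv2.COLOR_BGR2GRAY)[:,273:];old=cv2.resize(old,(560,420))
for a in (2.1,2.16,2.2):
    for lam in (a-2.65,.30):
        b=latch(a,lam)[3];print(a,round(lam,2),proj(c,W(b[0],0,b[1])).round(1),proj(c,W(b[0],.024,b[1])).round(1))
for col in (262,270,290): print(col,"new",g[176:250:3,col].tolist());print("old",old[176:250:3,col].tolist())
E
```

```text
78.225 tcp case -0.11321395840809463 0.00034498039693299965 0.275998045644788
2.1 -0.55 [278.1 182.5] [307.3 182.4]
2.1 0.3 [278.1 242.7] [306.4 242.7]
2.16 -0.49 [278.1 187.3] [307.5 187.3]
2.16 0.3 [278.1 243.3] [306.5 243.3]
2.2 -0.45 [278.1 190.7] [307.6 190.7]
2.2 0.3 [278.1 243.8] [306.6 243.8]
262 new [129, 130, 130, 130, 130, 130, 130, 130, 127, 60, 59, 111, 90, 91, 91, 95, 90, 107, 113, 123, 103, 99, 45, 40, 34]
old [130, 131, 130, 118, 124, 137, 118, 129, 130, 77, 57, 104, 89, 79, 83, 93, 90, 99, 107, 117, 119, 110, 37, 24, 22]
270 new [129, 130, 130, 127, 108, 115, 119, 116, 100, 100, 99, 100, 111, 101, 100, 90, 89, 107, 115, 129, 109, 110, 71, 25, 29]
old [130, 130, 130, 117, 124, 140, 118, 127, 103, 101, 101, 101, 110, 101, 101, 92, 90, 101, 112, 131, 132, 146, 128, 25, 27]
290 new [153, 154, 154, 149, 102, 104, 103, 102, 102, 102, 102, 102, 112, 100, 100, 90, 89, 105, 108, 125, 111, 95, 21, 21, 23]
old [154, 154, 155, 137, 107, 119, 102, 105, 100, 102, 102, 102, 109, 103, 115, 99, 90, 99, 109, 130, 133, 110, 24, 20, 20]
```

```bash
python3 - <<'E'
from h import *
from lid import *
s=telemetry.sense();d=s["tcp_pos"][:2]-C;x0,z0=d@ax,s["tcp_pos"][2]
print("to hover",round((x0+.119)/.12,3),"dz",round((z0-.166)/.12,3), "dy(case->tool y)",round(d@ay/.12,3))
prev=np.array([-.119,.166]);al=np.linspace(2.2,1.0,22)
P=[np.array([latch(a,0)[1][0]-.002,latch(a,0)[1][1]+.07]) for a in al]
for k in range(0,22,8):
    seg=P[k:k+8];print([[float(round((prev[0]-q[0])/.12,2)),0,float(round((prev[1]-q[1])/.12,2)),0] for q in seg]);prev=seg[-1];print(prev)
E
```

```text
to hover 0.046 dz 0.916 dy(case->tool y) 0.002
[[-0.03, 0, 0.08, 0], [-0.01, 0, 0.09, 0], [0.0, 0, 0.1, 0], [0.02, 0, 0.12, 0], [0.03, 0, 0.13, 0], [0.04, 0, 0.15, 0], [0.06, 0, 0.17, 0], [0.07, 0, 0.19, 0]]
[-0.12706157  0.14371558]
[[0.01, 0, 0.02, 0], [0.02, 0, 0.04, 0], [0.03, 0, 0.06, 0], [0.03, 0, 0.08, 0], [0.04, 0, 0.1, 0], [0.04, 0, 0.12, 0], [0.05, 0, 0.14, 0], [0.05, 0, 0.16, 0]]
[-0.13273827  0.12468592]
[[0.0, 0, 0.02, 0], [0.0, 0, 0.04, 0], [-0.0, 0, 0.06, 0], [-0.0, 0, 0.08, 0], [-0.01, 0, 0.1, 0], [-0.01, 0, 0.12, 0]]
[-0.13109556  0.10982569]
```

>>> drive_tool([
  [0.05,0,0.4,0],
  [0.05,0,0.7,0],
  [0.05,0,0.9,0],
  [0.05,0,0.9,0],
  [0.05,0,0.9,0],
])

```text
time_s: 78.9
tcp_pos: [0.5685, 0.0256, 0.1694]
ee_rot: [[-0.035, -0.999, 0.001], [-0.999, 0.035, -0.0], [-0.0, -0.001, -1.0]]
wrist_force: [-0.3, -1.4, 0.7]
gripper_width: 0.005
```

>>> drive_tool([
  [0,0,0.08,0],
  [0,0,0.1,0],
  [0.02,0,0.12,0],
  [0.03,0,0.13,0],
  [0.04,0,0.15,0],
  [0.06,0,0.17,0],
  [0.07,0,0.19,0],
  [0.07,0,0.19,0],
])

```text
time_s: 79.9
tcp_pos: [0.5676, 0.0174, 0.1455]
ee_rot: [[-0.035, -0.999, -0.0], [-0.999, 0.035, 0.0], [-0.0, 0.0, -1.0]]
wrist_force: [0.5, -0.5, 0.3]
gripper_width: 0.003
```

>>> drive_tool([
  [0.01,0,0.02,0],
  [0.02,0,0.04,0],
  [0.03,0,0.06,0],
  [0.03,0,0.08,0],
  [0.04,0,0.1,0],
  [0.04,0,0.12,0],
  [0.05,0,0.14,0],
  [0.05,0,0.16,0],
])

```text
time_s: 80.9
tcp_pos: [0.5674, 0.0114, 0.1264]
ee_rot: [[-0.035, -0.999, 0.0], [-0.999, 0.035, -0.0], [0.0, -0.0, -1.0]]
wrist_force: [-0.3, -0.8, 0.6]
gripper_width: 0.001
```

```bash
python3 - <<'E'
from h import *
from lid import *
s=telemetry.sense();d=s["tcp_pos"][:2]-C;print(s["time_s"],"tcp case",d@ax,d@ay,s["tcp_pos"][2],s["wrist_force"])
E
```

```text
80.9 tcp case -0.13363159450702788 -5.1885807378527873e-05 0.12637058025192643 [-0.30447944 -0.83593258  0.60942681]
```

>>> drive_tool([
  [0,0,0.02,0],
  [0,0,0.04,0],
  [0,0,0.06,0],
  [0,0,0.08,0],
  [-0.01,0,0.1,0],
  [-0.01,0,0.12,0],
  [-0.01,0,0.125,0],
])

```text
time_s: 81.78
tcp_pos: [0.5674, 0.013, 0.1115]
ee_rot: [[-0.035, -0.999, 0.0], [-0.999, 0.035, 0.0], [-0.0, -0.0, -1.0]]
wrist_force: [-0.9, 1.8, 2.0]
gripper_width: 0.006
```

```bash
python3 - <<'E'
from h import *
from lid import *
s=telemetry.sense();d=s["tcp_pos"][:2]-C;print(s["time_s"],"tcp case",d@ax,d@ay,s["tcp_pos"][2],s["wrist_force"])
e=cam("scene");d=cam("side")
b=cv2.resize(e["color"][135:225,235:325],(400,400),interpolation=cv2.INTER_CUBIC)
b2=cv2.resize(d["color"][170:250,210:290],(400,400),interpolation=cv2.INTER_CUBIC)
cv2.imwrite("pics/m19.png",np.hstack([b,b2]))
E
```

```text
81.775 tcp case -0.13206409718987727 -2.1148284883912147e-05 0.11147006400138489 [-0.92922425  1.83521178  1.98772486]
```

>>> drive_tool([
  [0,0,-0.3,0],
  [0,0,-0.6,0],
  [0.08,0,-0.75,0],
  [0.16,0,-0.75,0],
  [0.16,0,-0.75,0],
], fingers=42)

```text
time_s: 82.5
tcp_pos: [0.5658, -0.0073, 0.2003]
ee_rot: [[-0.036, -0.999, -0.002], [-0.999, 0.036, -0.0], [0.0, 0.002, -1.0]]
wrist_force: [0.5, -0.1, 0.2]
gripper_width: 0.451
```

>>> drive_tool([
  [0,0,0.2,0],
  [0,0,0.4,0],
  [0,0,0.59,0],
  [0,0,0.59,0],
  [0,0,0.59,0],
])

```text
time_s: 83.12
tcp_pos: [0.567, -0.0064, 0.1308]
ee_rot: [[-0.035, -0.999, -0.0], [-0.999, 0.035, -0.0], [0.0, 0.0, -1.0]]
wrist_force: [0.2, 0.7, 0.3]
gripper_width: 0.481
```

```bash
python3 - <<'E'
from h import *
from lid import *
s=telemetry.sense();d=s["tcp_pos"][:2]-C;print(s["time_s"],"tcp case",d@ax,d@ay,s["tcp_pos"][2],s["wrist_force"],s["gripper_width"]*87)
E
```

```text
83.125 tcp case -0.15153027835119082 -0.00025267570137565135 0.13075327669247028 [0.23052864 0.70957409 0.25470882] 41.836972396085734
```

>>> drive_tool([
  [-0.12,0,0.02,0],
  [-0.24,0,0.02,0],
  [-0.34,0,0.02,0],
  [-0.38,0,0.02,0],
])

```text
time_s: 83.62
tcp_pos: [0.5684, 0.0401, 0.1286]
ee_rot: [[-0.033, -0.999, 0.0], [-0.999, 0.033, -0.0], [0.0, -0.0, -1.0]]
wrist_force: [1.4, -5.8, -0.9]
gripper_width: 0.48
```

>>> drive_tool([
  [-0.01,0,0,0],
  [-0.02,0,0,0],
  [-0.02,0,0,0],
])

```text
time_s: 84.0
tcp_pos: [0.5684, 0.0402, 0.1285]
ee_rot: [[-0.035, -0.999, -0.0], [-0.999, 0.035, -0.001], [0.001, 0.0, -1.0]]
wrist_force: [0.6, -5.8, 0.1]
gripper_width: 0.482
```

>>> drive_tool([
  [-0.01,0,0,0],
  [-0.02,0,0,0],
  [-0.02,0,0,0],
])

```text
time_s: 84.38
tcp_pos: [0.5684, 0.041, 0.1283]
ee_rot: [[-0.035, -0.999, -0.001], [-0.999, 0.035, -0.004], [0.004, 0.001, -1.0]]
wrist_force: [2.7, -11.1, -0.6]
gripper_width: 0.484
```

>>> drive_tool([
  [-0.01,0,0,0],
  [-0.02,0,0,0],
  [-0.02,0,0,0],
])

```text
time_s: 84.75
tcp_pos: [0.5684, 0.042, 0.1278]
ee_rot: [[-0.035, -0.999, -0.002], [-0.999, 0.035, -0.006], [0.006, 0.002, -1.0]]
wrist_force: [5.1, -17.5, -3.5]
gripper_width: 0.481
```

>>> drive_tool([
  [-0.01,0,0,0],
  [-0.02,0,0,0],
  [-0.02,0,0,0],
])

```text
time_s: 85.12
tcp_pos: [0.5675, 0.0437, 0.1273]
ee_rot: [[-0.037, -0.999, -0.005], [-0.999, 0.037, -0.007], [0.007, 0.005, -1.0]]
wrist_force: [4.9, -18.6, -5.2]
gripper_width: 0.481
```

>>> drive_tool([
  [-0.01,0,0,0],
  [-0.02,0,0,0],
  [-0.02,0,0,0],
])

```text
time_s: 85.5
tcp_pos: [0.567, 0.0469, 0.1265]
ee_rot: [[-0.038, -0.999, -0.006], [-0.999, 0.038, -0.005], [0.005, 0.006, -1.0]]
wrist_force: [3.5, -11.8, -6.3]
gripper_width: 0.487
```

>>> drive_tool([
  [-0.005,0,0,0],
  [-0.01,0,0,0],
  [-0.01,0,0,0],
])

```text
time_s: 85.88
tcp_pos: [0.5671, 0.0497, 0.1269]
ee_rot: [[-0.037, -0.999, -0.005], [-0.999, 0.037, -0.003], [0.003, 0.005, -1.0]]
wrist_force: [0.6, -8.2, -4.5]
gripper_width: 0.481
```

>>> drive_tool([
  [-0.005,0,0,0],
  [-0.01,0,0,0],
  [-0.01,0,0,0],
])

```text
time_s: 86.25
tcp_pos: [0.5671, 0.05, 0.1269]
ee_rot: [[-0.037, -0.999, -0.006], [-0.999, 0.037, -0.004], [0.005, 0.006, -1.0]]
wrist_force: [1.7, -13.1, -3.7]
gripper_width: 0.485
```

>>> drive_tool([
  [-0.005,0,0,0],
  [-0.01,0,0,0],
  [-0.01,0,0,0],
])

```text
time_s: 86.62
tcp_pos: [0.5671, 0.0503, 0.1269]
ee_rot: [[-0.038, -0.999, -0.006], [-0.999, 0.038, -0.006], [0.006, 0.006, -1.0]]
wrist_force: [2.2, -16.4, -4.0]
gripper_width: 0.48
```

```bash
python3 - <<'E'
from h import *
from lid import *
s=telemetry.sense();d=s["tcp_pos"][:2]-C;print(s["time_s"],"tcp case",d@ax,d@ay,s["tcp_pos"][2],s["wrist_force"],s["gripper_width"]*87)
E
```

```text
86.625 tcp case -0.09477784131170691 0.0015933341264439467 0.1269050104069997 [  2.21466782 -16.43323055  -3.9795605 ] 41.78274304717816
```

>>> drive_tool([
  [0.15,0,0,0],
  [0.3,0,0,0],
  [0.45,0,0,0],
  [0.45,0,-0.4,0],
  [0.45,0,-0.8,0],
  [0.45,0,-0.8,0],
])

```text
time_s: 87.38
tcp_pos: [0.5692, 0.0005, 0.2291]
ee_rot: [[-0.035, -0.999, 0.01], [-0.999, 0.035, 0.002], [-0.003, -0.01, -1.0]]
wrist_force: [0.2, 0.5, -0.4]
gripper_width: 0.481
```

>>> drive_tool([
  [-0.3,0,-0.4,0],
  [-0.3,0,-0.5,0],
  [-0.3,0,-0.5,0],
  [-0.3,0,-0.5,0],
], fingers=10)

```text
time_s: 87.88
tcp_pos: [0.5673, 0.036, 0.2824]
ee_rot: [[-0.036, -0.999, -0.004], [-0.999, 0.036, -0.0], [0.001, 0.003, -1.0]]
wrist_force: [-0.2, 1.0, -0.7]
gripper_width: 0.15
```

```bash
python3 - <<'E'
from h import *
from lid import *
s=telemetry.sense();d=s["tcp_pos"][:2]-C;print(s["time_s"],"tcp case",d@ax,d@ay,s["tcp_pos"][2],s["wrist_force"])
e=cam("scene");d=cam("side");c=cam("wrist")
for k,n in ((e,"e"),(d,"d"),(c,"c")):
    cv2.imwrite(f"pics/f_{n}.png",k["color"])
    for a in (0,.3,.7): t,l,P,b=latch(a,0);print(n,a,"tip",proj(k,W(t[0],0,t[1])).round(1),"bar",proj(k,W(-.086,0,.102)).round(1))
Z=lambda k,r,w,h:cv2.resize(k["color"][r[0]:r[1],r[2]:r[3]],(w,h),interpolation=cv2.INTER_CUBIC)
cv2.imwrite("pics/final.png",np.vstack([np.hstack([Z(e,(150,230,250,330),300,300),Z(d,(180,250,225,295),300,300),]),np.hstack([Z(c,(130,270,208,348),300,300),Z(e,(0,420,0,560),300,300)])]))
E
```

```text
87.875 tcp case -0.10908899500984692 0.0008477726762873082 0.2824390821458175 [-0.24635064  1.00726135 -0.71728532]
e 0 tip [285.  207.2] bar [285.8 179.7]
e 0.3 tip [281.3 209.1] bar [285.8 179.7]
e 0.7 tip [276.9 209.6] bar [285.8 179.7]
d 0 tip [260.9 222.8] bar [260.5 200.7]
d 0.3 tip [263.5 224.5] bar [260.5 200.7]
d 0.7 tip [266.5 225.2] bar [260.5 200.7]
c 0 tip [277.4 197.3] bar [277.4 225.8]
c 0.3 tip [277.4 187.3] bar [277.4 225.8]
c 0.7 tip [277.3 176.2] bar [277.4 225.8]
```

View pics/final.png

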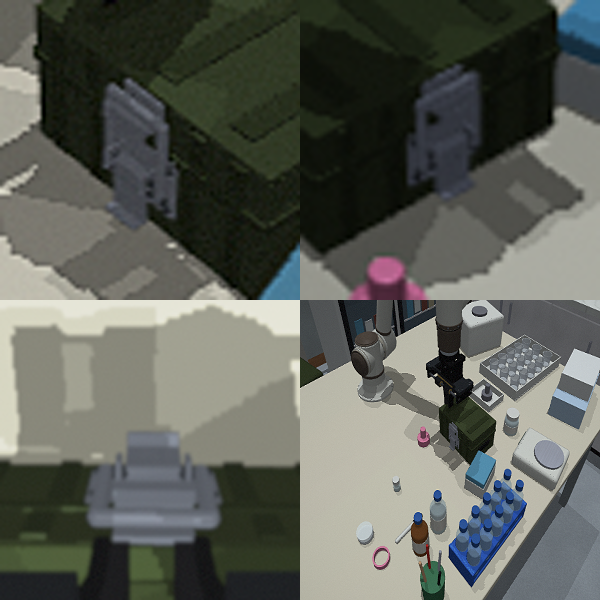

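```bash
python3 -c "
from station import order
print(order.finish_job())"
```

```text
the job is handed in; nothing more can be done
None
```

I handed the job in at about 88 s of the 210 s allowed.

**What I did**
- **Plug:** I lifted the dust plug out and released it a few millimetres above the floor of the small white tray. It stands upright there.
- **Stack:** I put in the spacer, then the two glass blanks (the only ones I found on the bench), then the retaining ring. Each part was centred in the jaws by two squeezes 90° apart before it was lowered.
- **Lid and latch:** I pushed the lid down to 0, swung the loop's bar over the keeper, and lowered the lever with the fingertips. I pushed the last stretch on the loop's arms, because the gripper's body would have hit the keeper there. The force rose to about 19 N, dropped as the lever went over centre, then hit a stop.

**Last checks**
- **Stack height:** when I set the ring down, it touched at the height for a fully seated stack. It looked flat in the picture taken before closing.
- **Lid:** the fingertips met the lid top at 114 mm, which is the shut height.
- **Latch:** the final pictures from all three cameras show the loop over the keeper and the lever down flat. The lever tip is within about 2 pixels of where it should be when shut.
- **Bystanders:** the vial, dish, bottles, marker, tip box, jar and pink look-alikes appear where they started.

**Readings that disagreed:** the automatic circle fits on the two seated glass blanks were 3–5 mm off the holder's centre. I put this down to background edges, since the ring's fit and the contact height agreed with a seated stack. The calibration gave the holder's centre only to about 2 mm.

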